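# Turn the trolley wheel to bring its valve stem upright

### The job

The paddle-board trolley stands upside down on the bamboo shelf, with one wheel on its axle facing you. Gently push that wheel round by its spokes with your fingertips, without gripping it, until the tyre valve sits at the bottom of the rim with its stem pointing straight up at the hub, ready for the pump, and leave the wheel at rest like that. Keep off the tyre and the valve stem, do not shift or lift the trolley, and leave everything else on the shelf as it is.

Things in the scene. Friction and masses are not known exactly. Their poses are not given: they have to be found in the camera images.
- hub (a point): Wheel centre, on the axle in the wheel's middle plane; does not turn. x runs level along the axle away from the robot (within 15 degrees of ahead), y level to the robot's left, z up. 205 mm above the work surface, 175 above the shelf top (shelf 30 mm thick). The wheel stands upright. Hub: 48 mm cylinder reaching to x = -38 mm on the robot's side; its 16 mm axle end stands out to x = -43.
- wheel (a joint): Turn of the wheel, rad, no stops, whole turns may be added: 0 when the valve is at the bottom and its stem points straight up; grows clockwise as seen from the robot. At 0 the four spokes, 90 degrees apart, stand as an X, and the valve is midway between the two lower ones. Stiff sandy bearing (0.2 N m, 4 N on a spoke): pushed slowly and let go, it stops at once.
- spoke (a point): Middle of the front face of one spoke, 59 mm from the axis; turns with the wheel: at joint 0 it is at the upper right (45 degrees clockwise from the top, seen from the robot). All four grey spokes are alike: 14 mm wide in the wheel's plane. The front face slopes, at hub x = -33, -27, -21 mm at 35, 55, 75 mm from the axis; the front bar is 16 mm deep, an 8 mm web behind. Push about 50 mm from the axis.
- stem_tip (a point): Free end of the valve stem's cap, 69.5 mm from the axis, in the wheel's middle plane; turns with the wheel. Its z axis points the way the stem points, from rim to hub. Brass stem 8 mm thick, steel cap 11 mm; it stands 26 mm in from the rim.
- tyre: Black rubber tyre, 300 mm outer diameter, round in section: 44 mm wide (hub x -22 to 22 mm), 106 to 150 mm from the axis; the grey rim inside it has its inner face 95 mm from the axis. Clears the shelf by 25 mm. Origin at the wheel's centre. Not to be pushed on.
- valve: The valve stem with its cap (see stem_tip); origin at the wheel's centre, turns with the wheel. Not to be pushed on.
- trolley: Aluminium trolley frame, upside down, loose, about 3.5 kg. Origin on the shelf top under the wheel's centre, axes as the hub's. Behind the wheel a 26 mm axle tube runs along x at 175 mm height to x = 306 mm, a bare axle end to 367; two black 48 mm padded bars, 270 mm long, lie along y on the shelf at x = 75 and 275. Only the axle end stands in front of the wheel.
- vase: Glass vase, loose, 180 mm high, 84 mm across, on the shelf to one side; origin at the centre of its foot, z up. A bystander.
- caddy: Stainless wire cutlery caddy, loose, open on top, 120 by 100 by 130 mm high; origin at the centre of its underside, z up. A bystander.
- spoonrest: Wooden spoon rest, loose: round dish of 96 mm diameter, 16 mm high, with a flat 120 mm handle along its x; origin at the centre of the dish's underside, z up. A bystander.
- unit_drawer0 (a joint): Sliding drawer of the white plastic drawer unit (180 by 180 by 140 mm high, far left of the shelf, a black pot holder on its top), m: 0 closed, grows as it opens towards the robot. A bystander, starts closed.

How it is judged:
By the outcome, as a careful person would: the job done as asked, in the order asked, and still so for the second after the job is handed in, with the robot touching nothing.
It also fails if it takes over 64 s, if anything falls off the work surface, if the arm or the gripper's body presses on something with over 40 N, if the wrist force passes 120 N, or if a joint passes its speed limit or range.

### The arm

A 6-joint arm with a two-finger parallel gripper is mounted at the origin on the work surface. World frame = base frame: x ahead of the robot, y to its left, z up, the work surface at z = 0. Lengths are in m, angles in rad, forces in N, time in s.
With the tool pointing down it reaches from about 0.3 to 0.875 m from the base axis. Payload 6.4 kg.
Tool frame: the origin (TCP) lies at the very end of the fingers, on their centre line; the grasp point (between the pads) lies 19 mm behind it (ctrl.tcp_to_grasp is the distance from the TCP to the grasp point, in m); z points along the fingers, y is the direction in which the jaws open and shut (so a half turn about z gives the same grasp; the last joint's range is limited). The gripper opens to 85 mm and grips with 20 to 120 N. Pads are 22 mm wide; open, the fingers measure 114 mm over their backs; the gripper's body (76 mm by 85 mm) begins 54 mm behind the grasp point. The pads swing forward as they close: fully open they stand 13 mm farther back than shut.
Start: joints at [-1.52, 0.181, 1.607, -0, 1.354, -0.206], TCP at [0.146, -0.556, 0.231] pointing down, gripper open.
Joint ranges: [-2.99, 2.99], [-0.89, 2.07], [0.3, 2.58], [-1.14, 4.28], [0, 2.63], [-3.12, 3.12]. Speed limits (rad/s): [2.57, 2.57, 3.01, 3.14, 3.14, 3.14].

### API

Orientations are given as a unit quaternion [w, x, y, z].
In Python, from bench import ctrl gives the robot as it stands. The module is installed in compiled form; this text tells all that it offers.
- The arm moves only by the tool drive_tool, never from a script. Its argument "deltas" is a list of rows, each an object with "slide": the shift along the tool's x, y, z as a fraction of full scale, a list of three; "delta_rot": the turn, a rotation vector about the tool's x, y, z as a fraction of full scale, a list of three; "hand": the opening, from 0 (shut) to 1 (fully open). In form: [{"slide": [tx, ty, tz], "delta_rot": [wx, wy, wz], "hand": hand}, ...]. A call has exactly 5 rows; each row shifts and turns the commanded pose from where the row before left it, along the tool's axes as they then stand; what a row does not reach is not made up. Full scale, the value 1, is 50 mm for a shift and 180 degrees for a turn. A row lasts 1/8 s, in which the tool goes at most 62.5 mm and 10.7 degrees, less where a joint would pass 70% of its speed; a pose out of reach is approached as far as the arm can. A call with a number of a shift or a turn outside -1 to 1 is refused whole. A call with a gripper value outside its range is refused whole. The fingers move at their own pace and stop on an object; the grip force is fixed at half the most. Time passes only in rows, so rows that do not move let the fingers close, or fill a call up. It gives the time, the measured TCP pose, the force and the opening at its end, in the units of the state.
- ctrl.get_obs(): the state, without advancing time (a new reading comes with each control period).
- ctrl.camera(name): name is "scene" or "top" or "wrist"; returns a dict with "frame" (400x640x3 uint8, red, green, blue), "mtx" (3x3 intrinsics, pixels), "R" (3x3) and "t" (3): a world point X has camera coordinates R X + t. Camera axes: x right, y down, z forward; pixel columns grow to the right and rows downward; lengths in m; the calibration is good to about 2 mm. A picture is of the moment at which its call begins. There is no depth.
- ctrl.hand_in(): hands the job in, once; it reports no verdict.
The state is a dict: "time_s": time; "q": joint angles; "dq": joint speeds; "joint_efforts": joint torques, N m; "eef_pos": TCP position; "eef_rot": TCP orientation; "wrist_force": force on the tool from outside, world axes, zero at the start; "torque": the same for the moment, N m; "opening": opening from 0.0 (shut) to 1.0 (fully open).
Only numpy, scipy, OpenCV 4.12 (cv2) and the standard library are available. Lean on these libraries where they do the work, as an engineer would, in place of code of your own. Each camera call takes 0.05 s, during which the arm holds its last target.

## Working session

There is one attempt and no reset: what is moved stays moved. The work goes in short steps, Python scripts to look and compute and a tool call to move; the robot and the scene stay as the last step left them, time stands still between calls to the robot, and variables do not carry over. Pictures are saved under pics/ and viewed, and the job is handed in when it is done.

Besides the shell and the picture viewer there is one more tool, called after "Request:" in YAML: its name, and indented under it one key for each argument. drive_tool: Moves the arm, as the interface text tells. Its arguments: {"type":"object","properties":{"deltas":{"type":"array","items":{"type":"object","properties":{"slide":{"type":"array","items":{"type":"number"}},"delta_rot":{"type":"array","items":{"type":"number"}},"hand":{"type":"number"}}}}},"required":["deltas"]}

```bash
mkdir -p pics; python3 - <<'E'
from bench import ctrl
import cv2
for n in ["scene","top","wrist"]:
    c=ctrl.camera(n); cv2.imwrite(f"pics/{n}0.png",c["frame"][:,:,::-1]); print(n,c["mtx"].round(1).tolist(),c["R"].round(3).tolist(),c["t"].round(3).tolist())
print(ctrl.get_obs())
E
```

```text
scene [[425.6, 0.0, 325.3], [0.0, 425.6, 201.2], [0.0, 0.0, 1.0]] [[0.218, 0.976, 0.02], [0.674, -0.136, -0.726], [-0.706, 0.171, -0.687]] [-0.11, -0.224, 1.616]
top [[496.7, 0.0, 322.6], [0.0, 496.7, 198.9], [0.0, 0.0, 1.0]] [[-0.028, -1.0, -0.001], [-0.99, 0.028, -0.137], [0.137, -0.003, -0.991]] [-0.018, 0.541, 1.58]
wrist [[287.9, 0.0, 322.4], [0.0, 287.9, 194.2], [0.0, 0.0, 1.0]] [[0.252, -0.968, -0.003], [-0.934, -0.244, 0.26], [-0.252, -0.063, -0.966]] [-0.573, -0.032, 0.38]
{'time_s': 0.15, 'q': array([-1.52030374e+00,  1.81369654e-01,  1.60770849e+00, -3.86638121e-05,
        1.35375866e+00, -2.06269798e-01]), 'dq': array([ 1.04347192e-03, -1.89118375e-03, -1.65688985e-03,  2.12592118e-03,
       -3.70611148e-05, -4.72868796e-04]), 'joint_efforts': array([ 8.47299470e-04, -4.45258784e+01, -3.51690316e+01, -3.04932955e-04,
        5.85266695e-03, -8.16350337e-06]), 'eef_pos': array([ 0.14602384, -0.5557589 ,  0.23062525]), 'eef_rot': array([-6.21655501e-04,  9.91769721e-01,  1.28032939e-01,  2.95848543e-05]), 'wrist_force': array([-0.14645834, -0.87492435, -0.57649824]), 'torque': array([-0.00172105,  0.0032085 , -0.00524694]), 'opening': 0.9983623728715756}
```

View pics/scene0.png

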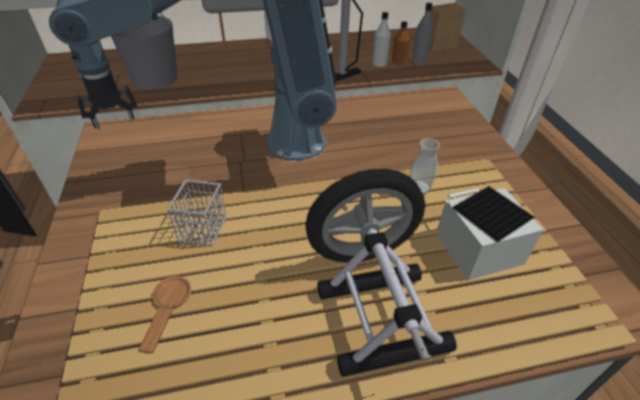

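View pics/top0.png

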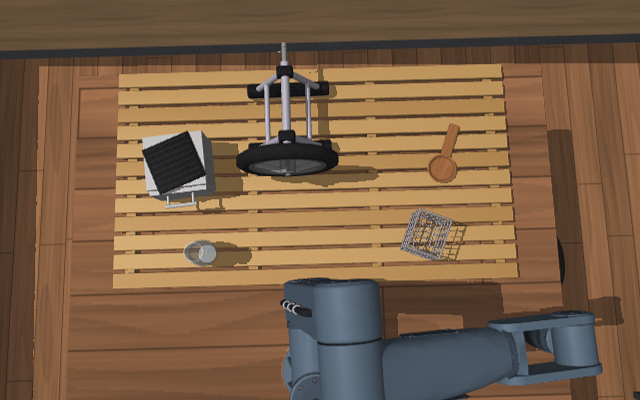

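View pics/wrist0.png

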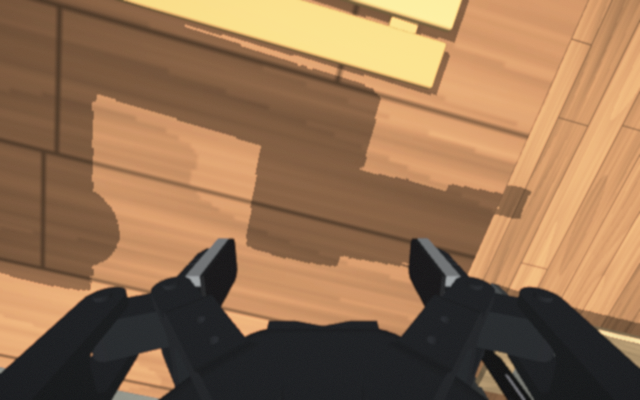

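```bash
python3 - <<'E'
import cv2
a=cv2.imread("pics/top0.png")[30:200,200:380]; cv2.imwrite("pics/topc.png",cv2.resize(a,None,fx=3.5,fy=3.5,interpolation=cv2.INTER_CUBIC)[:600])
a=cv2.imread("pics/scene0.png")[150:390,290:470]; cv2.imwrite("pics/scenec.png",cv2.resize(a,None,fx=2.5,fy=2.5,interpolation=cv2.INTER_CUBIC))
E
```

```text
(no output)
```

View pics/topc.png

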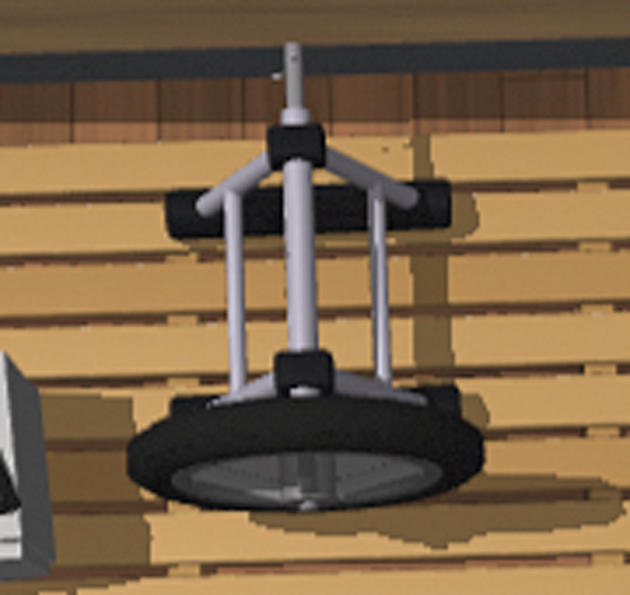

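View pics/scenec.png

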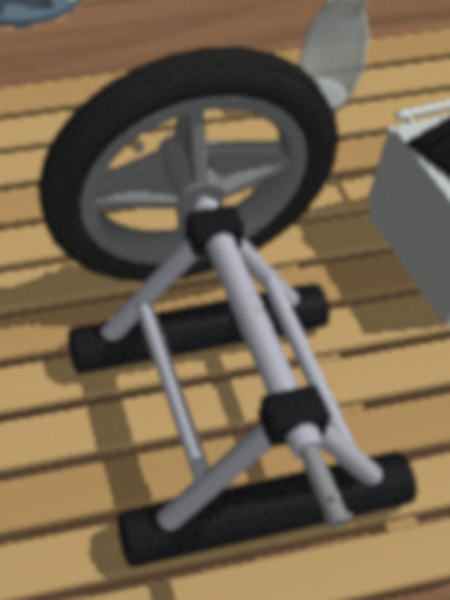

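```bash
cat > h.py <<'E'
from bench import ctrl
import numpy as np, cv2
from scipy.spatial.transform import Rotation as Rn
from scipy.optimize import least_squares
def cams(): return {n:ctrl.camera(n) for n in ["scene","top","wrist"]}
def proj(c,X):
    X=np.atleast_2d(X); p=X@c["R"].T+c["t"]; p=p@c["mtx"].T; return p[:,:2]/p[:,2:]
def H2W(P,X): # P=(x,y,z,yaw)
    X=np.atleast_2d(X); c,s=np.cos(P[3]),np.sin(P[3]); return X@np.array([[c,-s,0],[s,c,0],[0,0,1]]).T+np.array(P[:3])
def rad(r,a,x): # a = joint-like angle clockwise from bottom seen from robot; bottom->left(+y)
    return [x,r*np.sin(a),-r*np.cos(a)]
def crop(im,x0,y0,x1,y1,f,name):
    cv2.imwrite("pics/"+name,cv2.resize(im[y0:y1,x0:x1],None,fx=f,fy=f,interpolation=cv2.INTER_CUBIC)[:600,:800,:3])
def Rt(q): return Rn.from_quat([q[1],q[2],q[3],q[0]])
E
python3 - <<'E'
from h import *
C={n:ctrl.camera(n) for n in ["scene","top"]}
obs=[("top",[.367,0,0],(283.4,42.9)),("top",[-.043,0,0],(287.7,174.6)),("scene",[.367,0,0],(426,357))]
def f(v): return np.concatenate([(proj(C[n],H2W(v,X))[0]-p) for n,X,p in obs])
r=least_squares(f,[.7,.05,.2,0],method="lm"); print(r.x,r.fun)
P=r.x;P=np.array([*r.x[:2],.205,r.x[3]])
for a in range(0,360,15):
    print(a,proj(C["scene"],H2W(P,rad(82,np.radians(a),0) if 0 else rad(.075,np.radians(a),0)))[0].round(1),end=' ')
E=None
im=C["scene"]["frame"][:,:,::-1].copy()
for a in range(0,360,3):
  for rr,x,col in((.150,0,(0,0,255)),(.095,.02,(0,255,0))):
    p=proj(C["scene"],H2W(P,rad(rr,np.radians(a),x)))[0]; im[int(p[1]+.5),int(p[0]+.5)]=col
crop(im,300,160,440,280,5,"ov.png")
print(H2W(P,[[-.043,0,0]]))
E
```

```text
[0.63175953 0.06797761 0.21124299 0.01764784] [-0.48566045 -0.54045878  0.02355795  0.52641546 -0.27129079  0.1236679 ]
0 [362.7 239.3] 15 [370.  237.4] 30 [377.  234.3] 45 [383.2 230.2] 60 [388.4 225.3] 75 [392.1 219.8] 90 [394.1 214.2] 105 [394.1 208.8] 120 [392.2 203.9] 135 [388.3 199.9] 150 [382.7 197.2] 165 [375.7 196. ] 180 [367.9 196.4] 195 [359.8 198.4] 210 [352.1 201.9] 225 [345.4 206.6] 240 [340.2 212.1] 255 [336.8 217.9] 270 [335.5 223.7] 285 [336.2 229. ] 300 [338.9 233.5] 315 [343.2 236.9] 330 [348.9 239.1] 345 [355.5 239.9] [[0.58876622 0.06721879 0.205     ]]
```

View pics/ov.png

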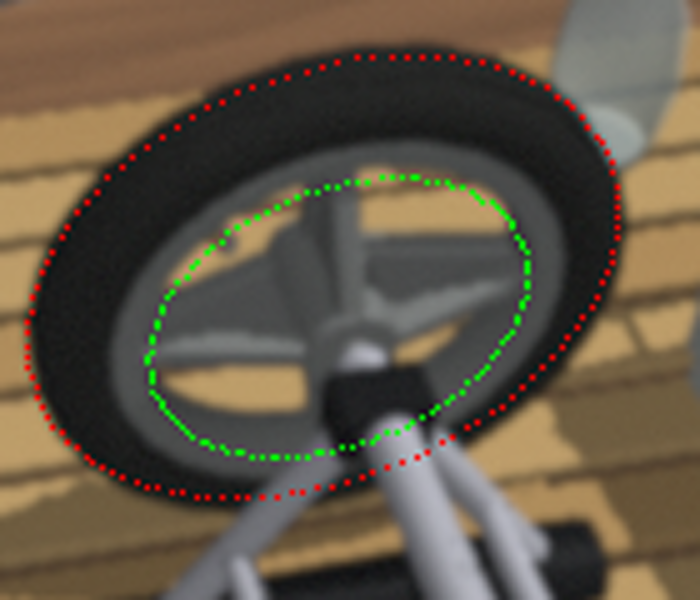

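Request:
drive_tool:
  deltas:
    - {"slide": [0, 0.4, -0.5], "delta_rot": [-0.05, 0, 0], "hand": 0}
    - {"slide": [0, 0.4, -0.5], "delta_rot": [-0.05, 0, 0], "hand": 0}
    - {"slide": [0, 0.4, -0.4], "delta_rot": [-0.05, 0, 0], "hand": 0}
    - {"slide": [0, 0.4, -0.4], "delta_rot": [-0.05, 0, 0], "hand": 0}
    - {"slide": [0, 0.4, -0.4], "delta_rot": [-0.05, 0, 0], "hand": 0}

```text
time_s: 0.88
eef_pos: [0.1617, -0.6161, 0.3656]
eef_rot: [0.382, 0.915, 0.118, 0.049]
wrist_force: [-0.2, -0.6, -0.6]
opening: -0.001
```

```bash
cat > st.py <<'E'
from h import *
o=ctrl.get_obs(); R=Rt(o["eef_rot"]).as_matrix()
print("t",round(o["time_s"],2),"q",o["q"].round(3),"p",o["eef_pos"].round(4),"f",o["wrist_force"].round(1),"op",round(o["opening"],2)); print(R.round(3))
E
python3 st.py
```

```text
t 0.88 q [-1.605 -0.247  1.942  0.32   0.703 -0.455] p [ 0.1617 -0.6161  0.3656] f [-0.2 -0.6 -0.6] op -0.0
[[ 0.967  0.179  0.18 ]
 [ 0.254 -0.68  -0.688]
 [-0.001  0.711 -0.703]]
```

Request:
drive_tool:
  deltas:
    - {"slide": [0, 0, 0], "delta_rot": [-0.05, 0, 0], "hand": 0}
    - {"slide": [0, 0, 0], "delta_rot": [-0.05, 0, 0], "hand": 0}
    - {"slide": [0, 0, 0], "delta_rot": [-0.05, 0, 0], "hand": 0}
    - {"slide": [0, 0, 0], "delta_rot": [-0.05, 0, 0], "hand": 0}
    - {"slide": [0, 0, 0], "delta_rot": [-0.05, 0, 0], "hand": 0}

```text
time_s: 1.5
eef_pos: [0.1873, -0.6145, 0.3631]
eef_rot: [0.576, 0.8, 0.126, 0.109]
wrist_force: [0.4, 0.4, 0.5]
opening: 0.001
```

```bash
python3 st.py
```

```text
t 1.5 q [-1.671 -0.294  2.244  1.635  0.42  -1.758] p [ 0.1873 -0.6145  0.3631] f [0.4 0.4 0.5] op 0.0
[[ 0.944  0.077  0.32 ]
 [ 0.328 -0.305 -0.894]
 [ 0.029  0.949 -0.313]]
```

```bash
cat >> h.py <<'E'
def rows(path,hand=0,p0=None,R0=None):
    """path: list of (pos,Rotation). prints rows rounded"""
    o=ctrl.get_obs(); p=o["eef_pos"] if p0 is None else p0; R=Rt(o["eef_rot"]) if R0 is None else R0
    for q,S in path:
        s=np.round(R.inv().apply(np.array(q)-p)/.05,3); d=np.round((R.inv()*S).as_rotvec()/np.pi,4)
        print({"slide":s.tolist(),"delta_rot":d.tolist(),"hand":hand})
        p=p+R.apply(s*.05); R=R*Rn.from_rotvec(d*np.pi)
def face(yaw,roll=0,tilt=0): # tool z horizontal along yaw, tool y up at roll 0; roll about tool z
    z=np.array([np.cos(yaw),np.sin(yaw),0]);y=np.array([0,0,1.]);x=np.cross(y,z)
    return Rn.from_matrix(np.stack([x,y,z],1))*Rn.from_rotvec([0,0,roll])*Rn.from_rotvec([tilt,0,0])
def arc(pt,Rt_,n):
    from scipy.spatial.transform import Slerp
    o=ctrl.get_obs(); p=o["eef_pos"]; S=Slerp([0,1],Rn.concatenate([Rt(o["eef_rot"]),Rt_]))
    a0,a1=np.arctan2(p[1],p[0]),np.arctan2(pt[1],pt[0]); r0,r1=np.hypot(*p[:2]),np.hypot(*pt[:2])
    out=[]
    for k in range(1,n+1):
        s=k/n;a=a0+s*(a1-a0);r=r0+s*(r1-r0); out.append((np.array([r*np.cos(a),r*np.sin(a),p[2]+s*(pt[2]-p[2])]),S(s)))
    return out
E
python3 - <<'E'
from h import *
rows(arc([.45,.068,.33],face(.018),15))
E
```

```text
{'slide': [1.204, -0.157, -0.223], 'delta_rot': [-0.0055, 0.0263, -0.0048], 'hand': 0}
{'slide': [1.176, -0.167, -0.236], 'delta_rot': [-0.0054, 0.0263, -0.0047], 'hand': 0}
{'slide': [1.149, -0.175, -0.249], 'delta_rot': [-0.0055, 0.0263, -0.0048], 'hand': 0}
{'slide': [1.121, -0.18, -0.262], 'delta_rot': [-0.0055, 0.0263, -0.0048], 'hand': 0}
{'slide': [1.093, -0.18, -0.276], 'delta_rot': [-0.0055, 0.0263, -0.0047], 'hand': 0}
{'slide': [1.065, -0.179, -0.289], 'delta_rot': [-0.0054, 0.0263, -0.0048], 'hand': 0}
{'slide': [1.039, -0.174, -0.303], 'delta_rot': [-0.0055, 0.0263, -0.0048], 'hand': 0}
{'slide': [1.011, -0.167, -0.317], 'delta_rot': [-0.0055, 0.0262, -0.0047], 'hand': 0}
{'slide': [0.984, -0.156, -0.33], 'delta_rot': [-0.0054, 0.0263, -0.0048], 'hand': 0}
{'slide': [0.957, -0.145, -0.342], 'delta_rot': [-0.0055, 0.0263, -0.0048], 'hand': 0}
{'slide': [0.93, -0.131, -0.353], 'delta_rot': [-0.0055, 0.0263, -0.0047], 'hand': 0}
{'slide': [0.903, -0.116, -0.364], 'delta_rot': [-0.0055, 0.0263, -0.0048], 'hand': 0}
{'slide': [0.876, -0.099, -0.374], 'delta_rot': [-0.0054, 0.0263, -0.0047], 'hand': 0}
{'slide': [0.849, -0.081, -0.383], 'delta_rot': [-0.0055, 0.0263, -0.0048], 'hand': 0}
{'slide': [0.822, -0.063, -0.391], 'delta_rot': [-0.0055, 0.0263, -0.0048], 'hand': 0}
```

Request:
drive_tool:
  deltas:
    - {"slide": [0.9, -0.1, -0.2], "delta_rot": [-0.005, 0.02, -0.004], "hand": 0}
    - {"slide": [0.9, -0.1, -0.2], "delta_rot": [-0.005, 0.02, -0.004], "hand": 0}
    - {"slide": [0.9, -0.1, -0.2], "delta_rot": [-0.005, 0.02, -0.004], "hand": 0}
    - {"slide": [0.9, -0.1, -0.2], "delta_rot": [-0.005, 0.02, -0.004], "hand": 0}
    - {"slide": [0.9, -0.1, -0.2], "delta_rot": [-0.005, 0.02, -0.004], "hand": 0}

```text
time_s: 2.12
eef_pos: [0.3646, -0.4646, 0.3623]
eef_rot: [0.582, 0.746, 0.236, 0.22]
wrist_force: [-0.0, -0.7, 0.6]
opening: -0.001
```

```bash
python3 st.py;  python3 - <<'E'
from h import *
rows(arc([.45,.068,.33],face(.018),15)[:1]);rows(arc([.45,.068,.33],face(.018),12)[5:6])
E
```

```text
t 2.12 q [-1.342 -0.448  2.407  1.863  0.448 -1.943] p [ 0.3646 -0.4646  0.3623] f [-0.  -0.7  0.6] op -0.0
[[ 0.792  0.096  0.603]
 [ 0.609 -0.211 -0.765]
 [ 0.054  0.973 -0.226]]
{'slide': [0.812, -0.134, -0.192], 'delta_rot': [-0.0039, 0.0196, -0.0033], 'hand': 0}
{'slide': [5.212, -1.231, -2.62], 'delta_rot': [-0.0296, 0.1469, -0.0249], 'hand': 0}
```

```bash
 python3 - <<'E'
from h import *
rows(arc([.53,.068,.33],face(.018),12)[:10])
E
```

```text
{'slide': [1.002, -0.139, -0.119], 'delta_rot': [-0.0049, 0.0245, -0.0041], 'hand': 0}
{'slide': [0.992, -0.141, -0.128], 'delta_rot': [-0.005, 0.0245, -0.0042], 'hand': 0}
{'slide': [0.982, -0.142, -0.139], 'delta_rot': [-0.0049, 0.0244, -0.0041], 'hand': 0}
{'slide': [0.973, -0.14, -0.148], 'delta_rot': [-0.0049, 0.0245, -0.0042], 'hand': 0}
{'slide': [0.964, -0.137, -0.158], 'delta_rot': [-0.005, 0.0245, -0.0041], 'hand': 0}
{'slide': [0.954, -0.133, -0.168], 'delta_rot': [-0.0049, 0.0245, -0.0042], 'hand': 0}
{'slide': [0.946, -0.125, -0.178], 'delta_rot': [-0.0049, 0.0245, -0.0041], 'hand': 0}
{'slide': [0.936, -0.116, -0.188], 'delta_rot': [-0.005, 0.0244, -0.0042], 'hand': 0}
{'slide': [0.927, -0.107, -0.197], 'delta_rot': [-0.0049, 0.0245, -0.0041], 'hand': 0}
{'slide': [0.919, -0.095, -0.207], 'delta_rot': [-0.0049, 0.0245, -0.0042], 'hand': 0}
```

Request:
drive_tool:
  deltas:
    - {"slide": [0.9, -0.12, -0.12], "delta_rot": [-0.005, 0.0235, -0.004], "hand": 0}
    - {"slide": [0.9, -0.12, -0.12], "delta_rot": [-0.005, 0.0235, -0.004], "hand": 0}
    - {"slide": [0.9, -0.12, -0.12], "delta_rot": [-0.005, 0.0235, -0.004], "hand": 0}
    - {"slide": [0.9, -0.12, -0.14], "delta_rot": [-0.005, 0.0235, -0.004], "hand": 0}
    - {"slide": [0.9, -0.12, -0.14], "delta_rot": [-0.005, 0.0235, -0.004], "hand": 0}

```text
time_s: 2.75
eef_pos: [0.4937, -0.2772, 0.3521]
eef_rot: [0.564, 0.662, 0.353, 0.344]
wrist_force: [-0.3, 0.1, 0.6]
opening: -0.0
```

```bash
python3 st.py;  python3 - <<'E'
from h import *
rows(arc([.53,.068,.33],face(.018),7))
E
```

```text
t 2.75 q [-0.975 -0.467  2.515  2.184  0.546 -2.261] p [ 0.4937 -0.2772  0.3521] f [-0.3  0.1  0.6] op -0.0
[[ 0.513  0.08   0.854]
 [ 0.856 -0.114 -0.504]
 [ 0.058  0.99  -0.127]]
{'slide': [1.015, -0.142, -0.15], 'delta_rot': [-0.0049, 0.0252, -0.0042], 'hand': 0}
{'slide': [1.005, -0.136, -0.164], 'delta_rot': [-0.0049, 0.0251, -0.0041], 'hand': 0}
{'slide': [0.995, -0.128, -0.178], 'delta_rot': [-0.0049, 0.0252, -0.0042], 'hand': 0}
{'slide': [0.985, -0.117, -0.191], 'delta_rot': [-0.0049, 0.0252, -0.0042], 'hand': 0}
{'slide': [0.976, -0.107, -0.204], 'delta_rot': [-0.0049, 0.0252, -0.0041], 'hand': 0}
{'slide': [0.966, -0.093, -0.216], 'delta_rot': [-0.0049, 0.0251, -0.0042], 'hand': 0}
{'slide': [0.956, -0.079, -0.229], 'delta_rot': [-0.0049, 0.0252, -0.0042], 'hand': 0}
```

Request:
drive_tool:
  deltas:
    - {"slide": [0.95, -0.12, 0], "delta_rot": [-0.005, 0.025, -0.004], "hand": 0}
    - {"slide": [0.95, -0.12, 0], "delta_rot": [-0.005, 0.025, -0.004], "hand": 0}
    - {"slide": [0.95, -0.12, -0.1], "delta_rot": [-0.005, 0.025, -0.004], "hand": 0}
    - {"slide": [0.95, -0.12, -0.2], "delta_rot": [-0.005, 0.025, -0.004], "hand": 0}
    - {"slide": [0.95, -0.12, -0.2], "delta_rot": [-0.005, 0.025, -0.004], "hand": 0}

```text
time_s: 3.38
eef_pos: [0.5556, -0.049, 0.3354]
eef_rot: [0.52, 0.548, 0.463, 0.463]
wrist_force: [0.4, -1.2, -0.7]
opening: 0.001
```

```bash
python3 st.py;  python3 - <<'E'
from h import *
rows(arc([.53,.068,.28],face(.018),5))
c=ctrl.camera("wrist"); cv2.imwrite("pics/w1.png",c["frame"][:,:,::-1])
E
```

```text
t 3.38 q [-0.528 -0.342  2.567  2.532  0.717 -2.644] p [ 0.5556 -0.049   0.3354] f [ 0.4 -1.2 -0.7] op 0.0
[[ 0.143  0.027  0.989]
 [ 0.989 -0.03  -0.142]
 [ 0.026  0.999 -0.031]]
{'slide': [0.464, -0.237, -0.123], 'delta_rot': [-0.0018, 0.0102, -0.0018], 'hand': 0}
{'slide': [0.46, -0.235, -0.129], 'delta_rot': [-0.0019, 0.0103, -0.0018], 'hand': 0}
{'slide': [0.456, -0.231, -0.135], 'delta_rot': [-0.0018, 0.0102, -0.0018], 'hand': 0}
{'slide': [0.451, -0.228, -0.142], 'delta_rot': [-0.0018, 0.0102, -0.0018], 'hand': 0}
{'slide': [0.447, -0.225, -0.147], 'delta_rot': [-0.0019, 0.0103, -0.0018], 'hand': 0}
```

View pics/w1.png

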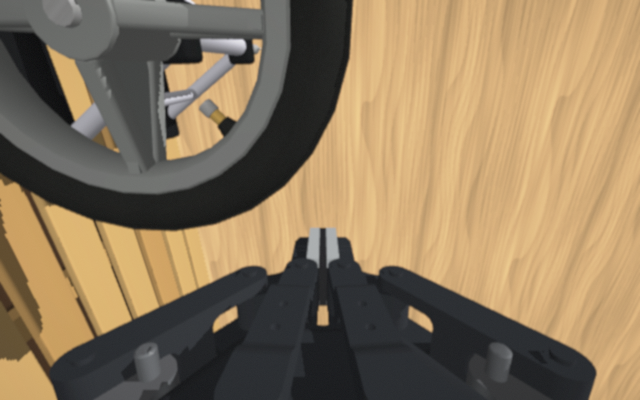

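```bash
 cat > ang.py <<'E'
from h import *
import sys
P=np.array([.6318,.068,.205,.0176])
def overlay(c,P,th,name,box,f):
    im=np.ascontiguousarray(c["frame"][:,:,::-1]).copy()
    im=cv2.resize(im,None,fx=f,fy=f,interpolation=cv2.INTER_CUBIC)
    def dot(X,col,r=1):
        for p in proj(c,H2W(P,X)): 
            if np.all(np.abs(p)<3000): cv2.circle(im,(int((p[0]+.5)*f),int((p[1]+.5)*f)),r,col,-1)
    A=np.radians(np.arange(0,360,3))
    dot([rad(.024,a,-.038) for a in A],(0,255,0)); dot([rad(.008,a,-.043) for a in A],(0,255,255))
    dot([rad(.0695,th,0),rad(.095,th,0)],(0,0,255),2)
    for k in range(4):
        a=th+np.pi/4+k*np.pi/2
        for r,x in((.035,-.033),(.055,-.027),(.075,-.021)):
            for s in(-.007,.007):
                X=np.array(rad(r,a,x))+s*np.array([0,np.cos(a),np.sin(a)]); dot(X,(255,0,255),2)
    x0,y0,x1,y1=[int(v*f) for v in box]
    cv2.imwrite("pics/"+name,im[y0:y1,x0:x1])
E
python3 - <<'E'
from ang import *
c=ctrl.camera("wrist")
print(proj(c,H2W(P,[rad(.0695,np.radians(a),0) for a in (215,220,225,230,235)])))
overlay(c,P,np.radians(226),"o1.png",(0,0,300,200),2.6)
E
```

```text
[[219.01218563  93.80327514]
 [215.05904029 101.17582549]
 [210.53478045 107.91856804]
 [205.48110249 114.01184378]
 [199.93935233 119.4398692 ]]
```

View pics/o1.png

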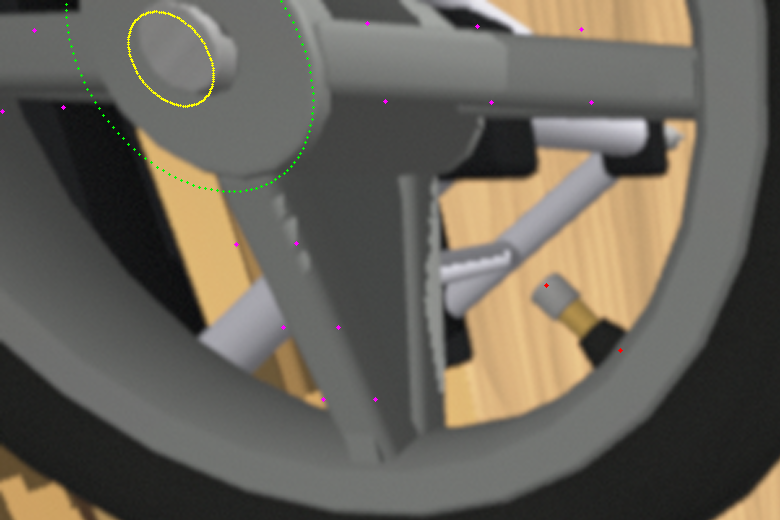

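```bash
 python3 - <<'E'
from h import *
c=ctrl.camera("top")
def back(u,v,z):
    d=c["R"].T@np.linalg.inv(c["mtx"])@np.array([u,v,1]); C=-c["R"].T@c["t"]; return C+d*(z-C[2])/d[2]
print(back(203,253,.1),back(430,225,.16),back(425,260,.1),back(190,253,.1),back(405,240,.1))
E
python3 - <<'E'
from h import *
rows(arc([.545,.125,.21],face(.018),6))
E
```

```text
[0.37319553 0.34017407 0.1       ] [ 0.43544329 -0.35104547  0.16      ] [ 0.33289383 -0.34256774  0.1       ] [0.37430385 0.38024457 0.1       ] [ 0.3959233 -0.284191   0.1      ]
{'slide': [0.569, -0.431, -0.027], 'delta_rot': [-0.0016, 0.0085, -0.0016], 'hand': 0}
{'slide': [0.57, -0.429, -0.045], 'delta_rot': [-0.0017, 0.0085, -0.0015], 'hand': 0}
{'slide': [0.57, -0.427, -0.062], 'delta_rot': [-0.0016, 0.0086, -0.0016], 'hand': 0}
{'slide': [0.571, -0.424, -0.079], 'delta_rot': [-0.0017, 0.0085, -0.0016], 'hand': 0}
{'slide': [0.57, -0.42, -0.096], 'delta_rot': [-0.0016, 0.0085, -0.0016], 'hand': 0}
{'slide': [0.57, -0.418, -0.113], 'delta_rot': [-0.0017, 0.0085, -0.0015], 'hand': 0}
```

Request:
drive_tool:
  deltas:
    - {"slide": [0.4, -0.4, 0.05], "delta_rot": [-0.0017, 0.0085, -0.0016], "hand": 0}
    - {"slide": [0.5, -0.45, 0.05], "delta_rot": [-0.0017, 0.0085, -0.0016], "hand": 0}
    - {"slide": [0.5, -0.45, 0.05], "delta_rot": [-0.0017, 0.0085, -0.0016], "hand": 0}
    - {"slide": [0.4, -0.3, 0], "delta_rot": [-0.0017, 0.0085, -0.0016], "hand": 0}
    - {"slide": [0.4, -0.2, 0], "delta_rot": [-0.0017, 0.0085, -0.0016], "hand": 0}

```text
time_s: 4.15
eef_pos: [0.5722, 0.0595, 0.2464]
eef_rot: [0.501, 0.505, 0.497, 0.497]
wrist_force: [0.6, -0.4, -0.3]
opening: 0.0
```

```bash
python3 st.py;  python3 - <<'E'
from ang import *
c=ctrl.camera("wrist")
overlay(c,P,np.radians(226),"o2.png",(0,0,640,400),1.25)
cv2.imwrite("pics/w2.png",c["frame"][:,:,::-1])
E
```

```text
t 4.15 q [-0.222  0.175  2.496  2.907  1.108 -3.032] p [0.5722 0.0595 0.2464] f [ 0.6 -0.4 -0.3] op 0.0
[[ 0.013  0.003  1.   ]
 [ 1.    -0.004 -0.013]
 [ 0.004  1.    -0.003]]
```

View pics/o2.png

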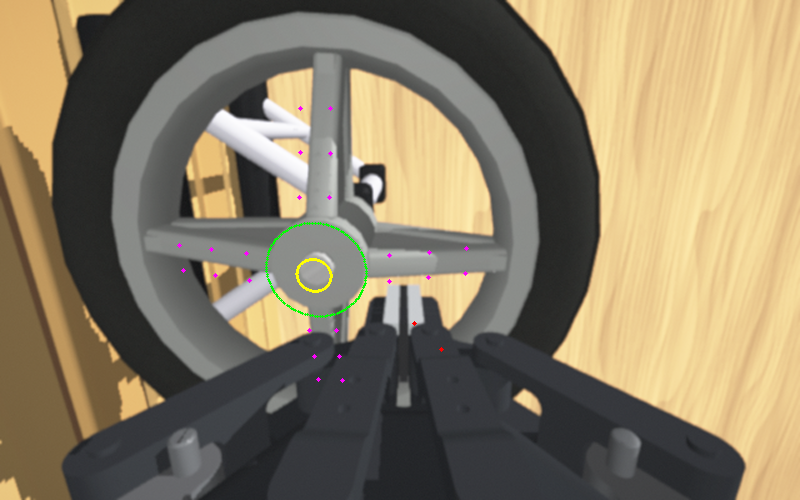

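```bash
 python3 - <<'E'
import cv2
a=cv2.imread("pics/w2.png")
cv2.imwrite("pics/z1.png",cv2.resize(a[30:280,100:430],None,fx=2.4,fy=2.4,interpolation=cv2.INTER_CUBIC))
E
```

```text
(no output)
```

View pics/z1.png

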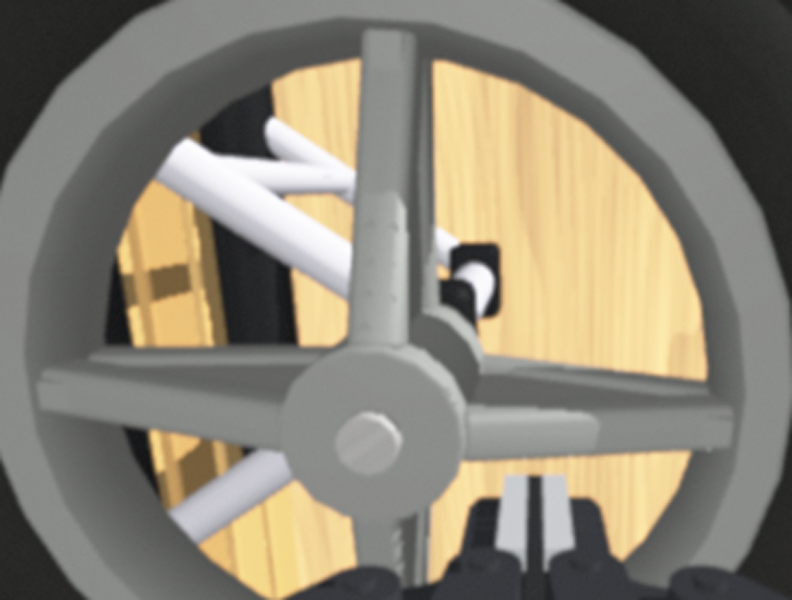

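```bash
 cat > fit.py <<'E'
from ang import *
def sp(a,r): return rad(r,a,-.0435+.3*r)
def fit(c,pts,lines,th0,sig=(.003,.003,.002,.02)):
    # pts: [(hubpoint,(u,v))]; lines: [(k,(u,v))] spoke k at th+45+90k
    def f(v):
        Q=v[:4];th=v[4];e=[]
        for X,p in pts: e+=list(proj(c,H2W(Q,X))[0]-p)
        for k,p in lines:
            a=th+np.pi/4+k*np.pi/2; A=proj(c,H2W(Q,[sp(a,.035),sp(a,.09)])); d=A[1]-A[0]; d/=np.linalg.norm(d); w=np.array(p)-A[0]
            e.append(d[0]*w[1]-d[1]*w[0])
        return np.array(e+list((Q-P)/np.array(sig)))
    r=least_squares(f,[*P,th0]); print("P",r.x[:4].round(4),"th",np.degrees(r.x[4]).round(2),"res",r.fun.round(2)); return r.x
E
python3 - <<'E'
from fit import *
c=ctrl.camera("wrist")
g=lambda x,y:(x/2.4+100-.3,y/2.4+30-.3)
x=fit(c,[([-.043,0,0],g(366,445)),([-.038,0,0],g(371,433))],[(1,g(378,330)),(1,g(387,60)),(2,g(500,435)),(2,g(700,425)),(0,g(250,420)),(0,g(60,390))],np.radians(225)-2*np.pi*0) if 0 else None
# spokes: th=226 -> k: angles 271(right),1(bottom),91(left),181(top)
x=fit(c,[([-.043,0,0],g(366,445)),([-.038,0,0],g(371,433))],[(2,g(378,330)),(2,g(387,60)),(3,g(500,435)),(3,g(700,425)),(1,g(250,420)),(1,g(60,390))],np.radians(225))
overlay(c,x[:4],x[4],"o3.png",(80,0,460,300),2.1)
E
```

```text
P [0.6332 0.0724 0.2047 0.0169] th 228.45 res [ 0.87 -1.42  0.72  0.66  1.83 -0.4  -0.27 -0.25  0.89 -0.17  0.48  1.48
 -0.14 -0.03]
```

View pics/o3.png

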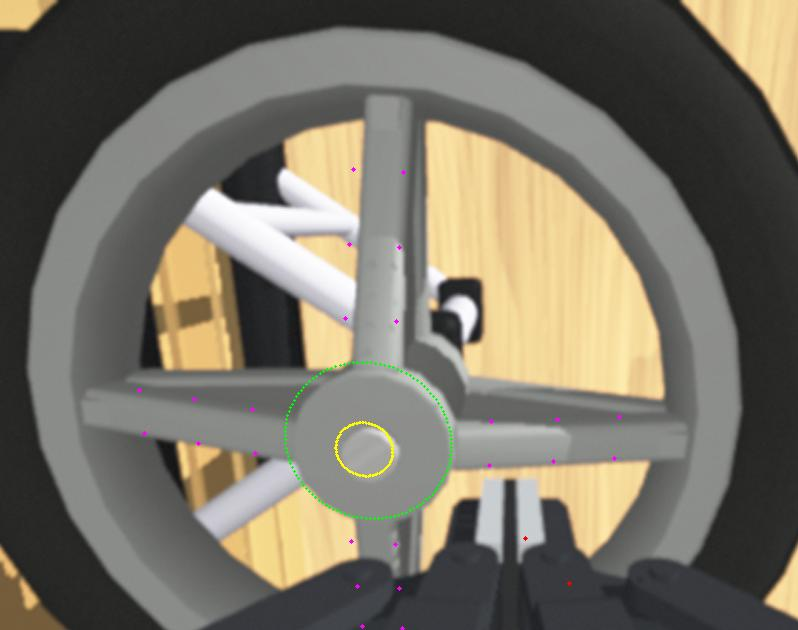

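```bash
 python3 - <<'E'
from fit import *
c=ctrl.camera("wrist")
g=lambda x,y:(x/2.4+100-.3,y/2.4+30-.3)
h=lambda x,y:(x/2.1+80-.3,y/2.1-.3)
x=fit(c,[([-.043,0,0],h(370,452))],[(2,g(378,330)),(2,g(387,60)),(3,g(500,435)),(3,g(700,425)),(1,g(250,422)),(1,g(60,390))],np.radians(225),(.003,.006,.006,.02))
overlay(c,x[:4],x[4],"o3.png",(80,0,460,300),2.1)
E
```

```text
P [0.6323 0.0724 0.2068 0.0308] th 228.08 res [-0.66 -0.65  0.14 -0.9  -0.39  0.58  0.45  0.47  0.17  0.74  0.29  0.66]
```

View pics/o3.png

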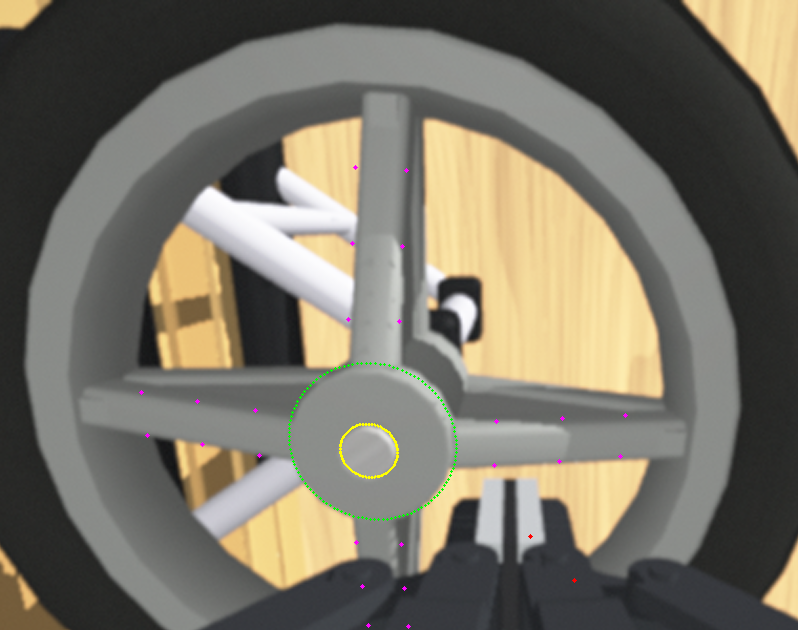

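```bash
 cat >> h.py <<'E'
HP=np.array([.6325,.0712,.206,.02])
def pose(a_deg,off,x,r=.050,da=0.0):
    a=np.radians(a_deg); er=np.array([0,np.sin(a),-np.cos(a)]); et=np.array([0,np.cos(a),np.sin(a)])
    return H2W(HP,(np.array([x,0,0])+r*er+off*et))[0], face(HP[3],a)
def lin(T,n):
    from scipy.spatial.transform import Slerp
    o=ctrl.get_obs(); p=o["eef_pos"]; S=Slerp([0,1],Rn.concatenate([Rt(o["eef_rot"]),T[1]]))
    return [(p+k/n*(T[0]-p),S(k/n)) for k in range(1,n+1)]
E
python3 - <<'E'
from h import *
T=pose(93,-.024,-.062); print(T[0])
rows(lin(T,10))
E
```

```text
[0.56948872 0.12113739 0.18464969]
{'slide': [0.122, -0.124, -0.006], 'delta_rot': [0.0007, 0.0009, 0.0515], 'hand': 0}
{'slide': [0.101, -0.143, -0.005], 'delta_rot': [0.0007, 0.0009, 0.0515], 'hand': 0}
{'slide': [0.077, -0.156, -0.005], 'delta_rot': [0.0008, 0.0009, 0.0516], 'hand': 0}
{'slide': [0.05, -0.167, -0.004], 'delta_rot': [0.0007, 0.0009, 0.0515], 'hand': 0}
{'slide': [0.023, -0.173, -0.003], 'delta_rot': [0.0007, 0.0009, 0.0515], 'hand': 0}
{'slide': [-0.006, -0.175, -0.004], 'delta_rot': [0.0007, 0.0009, 0.0515], 'hand': 0}
{'slide': [-0.033, -0.171, -0.002], 'delta_rot': [0.0007, 0.0009, 0.0515], 'hand': 0}
{'slide': [-0.061, -0.164, -0.003], 'delta_rot': [0.0008, 0.0009, 0.0516], 'hand': 0}
{'slide': [-0.086, -0.152, -0.002], 'delta_rot': [0.0007, 0.0009, 0.0515], 'hand': 0}
{'slide': [-0.109, -0.136, -0.003], 'delta_rot': [0.0007, 0.0009, 0.0515], 'hand': 0}
```

Request:
drive_tool:
  deltas:
    - {"slide": [0.12, -0.12, 0], "delta_rot": [0.001, 0.001, 0.0515], "hand": 0}
    - {"slide": [0.1, -0.14, 0], "delta_rot": [0.001, 0.001, 0.0515], "hand": 0}
    - {"slide": [0.08, -0.16, 0], "delta_rot": [0.001, 0.001, 0.0515], "hand": 0}
    - {"slide": [0.05, -0.17, 0], "delta_rot": [0.001, 0.001, 0.0515], "hand": 0}
    - {"slide": [0.02, -0.17, 0], "delta_rot": [0.001, 0.001, 0.0515], "hand": 0}

```text
time_s: 4.92
eef_pos: [0.5723, 0.0893, 0.2176]
eef_rot: [0.257, 0.66, 0.263, 0.656]
wrist_force: [0.9, -0.4, 0.3]
opening: -0.001
```

Request:
drive_tool:
  deltas:
    - {"slide": [0, -0.17, 0], "delta_rot": [0.001, 0.001, 0.0515], "hand": 0}
    - {"slide": [-0.03, -0.17, 0], "delta_rot": [0.001, 0.001, 0.0515], "hand": 0}
    - {"slide": [-0.06, -0.16, 0], "delta_rot": [0.001, 0.001, 0.0515], "hand": 0}
    - {"slide": [-0.09, -0.15, 0], "delta_rot": [0.001, 0.001, 0.0515], "hand": 0}
    - {"slide": [-0.11, -0.14, 0], "delta_rot": [0.001, 0.001, 0.0515], "hand": 0}

```text
time_s: 5.55
eef_pos: [0.5718, 0.12, 0.1871]
eef_rot: [-0.029, 0.707, -0.011, 0.707]
wrist_force: [0.7, -0.6, -0.2]
opening: 0.003
```

```bash
python3 st.py;  python3 - <<'E'
from ang import *
c=ctrl.camera("wrist")
overlay(c,HP,np.radians(228),"o4.png",(0,0,640,400),1.25)
rows(lin(pose(93,-.024,-.062),2))
E
```

```text
t 5.55 q [-0.024  0.463  2.409  3.09   1.302 -1.5  ] p [0.5718 0.12   0.1871] f [ 0.7 -0.6 -0.2] op 0.0
[[ 0.001  0.026  1.   ]
 [-0.057 -0.998  0.026]
 [ 0.998 -0.057  0.001]]
{'slide': [-0.016, -0.005, -0.02], 'delta_rot': [-0.001, 0.0002, -0.0017], 'hand': 0}
{'slide': [-0.015, -0.006, -0.02], 'delta_rot': [-0.0011, 0.0001, -0.0017], 'hand': 0}
```

View pics/o4.png

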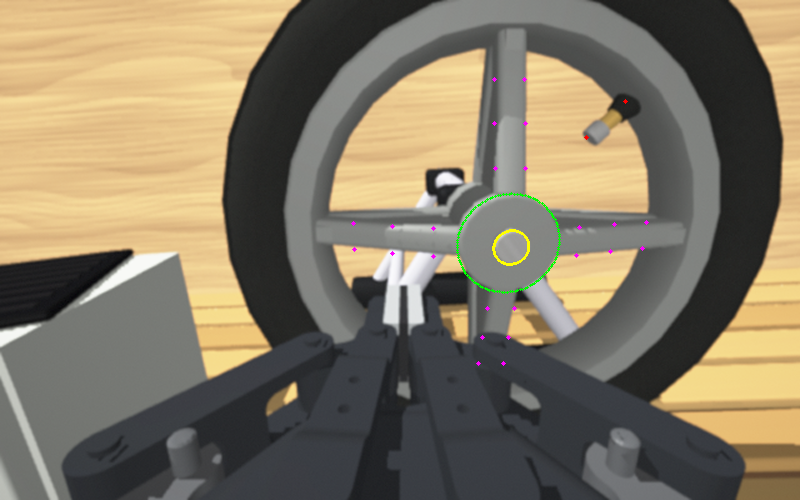

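Request:
drive_tool:
  deltas:
    - {"slide": [-0.02, 0, 0.2], "delta_rot": [-0.001, 0, -0.002], "hand": 0}
    - {"slide": [-0.02, 0, 0.2], "delta_rot": [-0.001, 0, -0.002], "hand": 0}
    - {"slide": [0, 0, 0.2], "delta_rot": [0, 0, 0], "hand": 0}
    - {"slide": [0, 0, 0.2], "delta_rot": [0, 0, 0], "hand": 0}
    - {"slide": [0, 0, 0.1], "delta_rot": [0, 0, 0], "hand": 0}

```text
time_s: 6.22
eef_pos: [0.6165, 0.1224, 0.184]
eef_rot: [-0.021, 0.708, -0.006, 0.706]
wrist_force: [0.9, -0.2, 0.2]
opening: 0.004
```

```bash
cat > look.py <<'E'
from ang import *
import sys
c=ctrl.camera("wrist")
overlay(c,HP,np.radians(float(sys.argv[1])),sys.argv[2],(0,0,640,400),1.25)
E
python3 st.py; python3 look.py 228.5 o5.png
```

```text
t 6.22 q [-0.008  0.497  2.311  3.11   1.236 -1.522] p [0.6165 0.1224 0.184 ] f [ 0.9 -0.2  0.2] op 0.0
[[ 0.002  0.022  1.   ]
 [-0.038 -0.999  0.022]
 [ 0.999 -0.038 -0.001]]
```

View pics/o5.png

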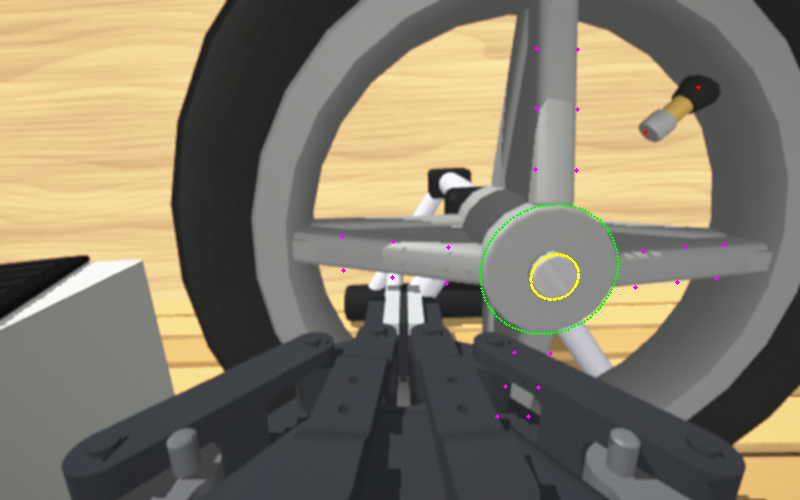

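```bash
python3 - <<'E'
from h import *
rows([pose(93+3*k,-.018,-.0155) for k in range(0,4)])
for a in (150,215): rows([pose(a+3,-.018,-.0155)],p0=pose(a,-.018,-.0155)[0],R0=pose(a,-.018,-.0155)[1])
E
```

```text
{'slide': [0.131, 0.006, -0.016], 'delta_rot': [-0.0005, 0.0004, 0.0045], 'hand': 0}
{'slide': [0.053, -0.017, 0.0], 'delta_rot': [0.0, -0.0, 0.0167], 'hand': 0}
{'slide': [0.053, -0.017, 0.0], 'delta_rot': [0.0, -0.0, 0.0166], 'hand': 0}
{'slide': [0.053, -0.018, 0.001], 'delta_rot': [-0.0, -0.0, 0.0167], 'hand': 0}
{'slide': [0.053, -0.017, 0.0], 'delta_rot': [-0.0, -0.0, 0.0167], 'hand': 0}
{'slide': [0.053, -0.017, -0.0], 'delta_rot': [0.0, 0.0, 0.0167], 'hand': 0}
```

Request:
drive_tool:
  deltas:
    - {"slide": [0.06, 0, -0.01], "delta_rot": [0, 0, 0.0025], "hand": 0}
    - {"slide": [0.06, 0, 0], "delta_rot": [0, 0, 0.0025], "hand": 0}
    - {"slide": [0.035, -0.011, 0], "delta_rot": [0, 0, 0.0111], "hand": 0}
    - {"slide": [0.035, -0.011, 0], "delta_rot": [0, 0, 0.0111], "hand": 0}
    - {"slide": [0.035, -0.011, 0], "delta_rot": [0, 0, 0.0111], "hand": 0}

```text
time_s: 6.9
eef_pos: [0.6148, 0.1235, 0.1945]
eef_rot: [-0.065, 0.707, -0.049, 0.703]
wrist_force: [-0.8, 1.4, -3.2]
opening: 0.002
```

```bash
cat > dv.py <<'E'
from h import *
o=ctrl.get_obs(); p=o["eef_pos"]; R=Rt(o["eef_rot"]).as_matrix()
c,s=np.cos(HP[3]),np.sin(HP[3]); d=(p-HP[:3])@np.array([[c,-s,0],[s,c,0],[0,0,1]])
a=np.degrees(np.arctan2(-R[1,0]*0+R[2,0],R[1,0]))  # tangent dir et=(cos a, sin a)
ar=np.radians(a); er=np.array([np.sin(ar),-np.cos(ar)]); et=np.array([np.cos(ar),np.sin(ar)])
print("tool a",a.round(2),"r",(d[1:]@er*1e3).round(1),"off",(d[1:]@et*1e3).round(1),"x",(d[0]*1e3).round(1),"axis",R[:,2].round(3),"f",o["wrist_force"].round(1),"ft",(R.T@o["wrist_force"]).round(1),"q6",o["q"][5].round(2))
E
python3 dv.py; python3 look.py 230 o6.png
```

```text
tool a 99.23 r 50.1 off -19.8 x -16.7 axis [ 1.     0.022 -0.004] f [-0.8  1.4 -3.2] ft [-3.3 -0.9 -0.8] q6 -1.4
```

View pics/o6.png

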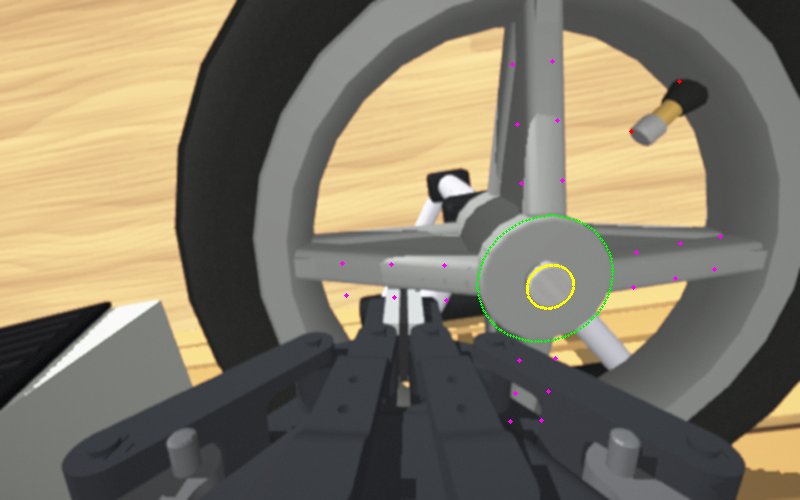

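Request:
drive_tool:
  deltas:
    - {"slide": [0.053, -0.018, 0], "delta_rot": [0, 0, 0.0167], "hand": 0}
    - {"slide": [0.053, -0.018, 0], "delta_rot": [0, 0, 0.0167], "hand": 0}
    - {"slide": [0.053, -0.018, 0], "delta_rot": [0, 0, 0.0167], "hand": 0}
    - {"slide": [0.053, -0.018, 0], "delta_rot": [0, 0, 0.0167], "hand": 0}
    - {"slide": [0.053, -0.018, 0], "delta_rot": [0, 0, 0.0167], "hand": 0}

```text
time_s: 7.58
eef_pos: [0.6148, 0.1245, 0.2085]
eef_rot: [-0.156, 0.694, -0.141, 0.689]
wrist_force: [-0.7, 2.1, -3.0]
opening: 0.002
```

```bash
python3 dv.py; python3 look.py 249 o7.png
```

```text
tool a 114.24 r 50.0 off -19.7 x -16.7 axis [ 1.     0.022 -0.003] f [-0.7  2.1 -3. ] ft [-3.6 -0.7 -0.7] q6 -1.14
```

View pics/o7.png

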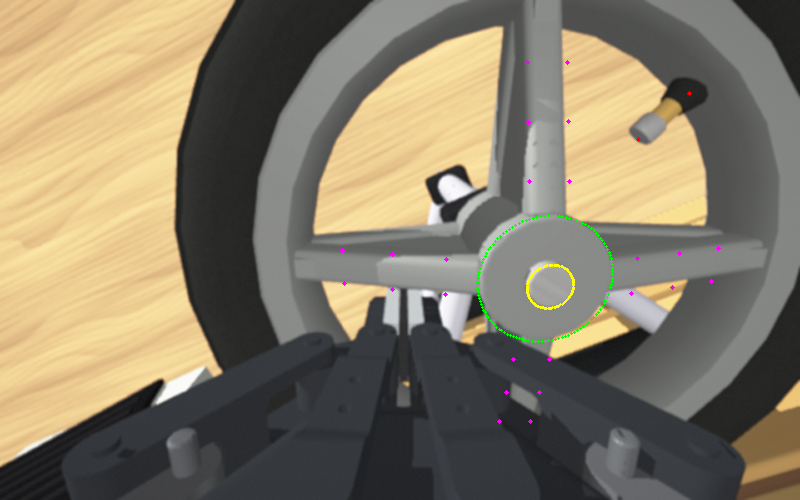

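Request:
drive_tool:
  deltas:
    - {"slide": [0.053, -0.018, 0], "delta_rot": [0, 0, 0.0167], "hand": 0}
    - {"slide": [0.053, -0.018, 0], "delta_rot": [0, 0, 0.0167], "hand": 0}
    - {"slide": [0.053, -0.018, 0], "delta_rot": [0, 0, 0.0167], "hand": 0}
    - {"slide": [0.053, -0.018, 0], "delta_rot": [0, 0, 0.0167], "hand": 0}
    - {"slide": [0.053, -0.018, 0], "delta_rot": [0, 0, 0.0167], "hand": 0}

```text
time_s: 8.25
eef_pos: [0.6149, 0.1219, 0.2224]
eef_rot: [-0.245, 0.67, -0.23, 0.662]
wrist_force: [-0.7, 2.6, -2.8]
opening: 0.003
```

Request:
drive_tool:
  deltas:
    - {"slide": [0.053, -0.018, 0], "delta_rot": [0, 0, 0.0167], "hand": 0}
    - {"slide": [0.053, -0.018, 0], "delta_rot": [0, 0, 0.0167], "hand": 0}
    - {"slide": [0.053, -0.018, 0], "delta_rot": [0, 0, 0.0167], "hand": 0}
    - {"slide": [0.053, -0.018, 0], "delta_rot": [0, 0, 0.0167], "hand": 0}
    - {"slide": [0.053, -0.018, 0], "delta_rot": [0, 0, 0.0167], "hand": 0}

```text
time_s: 8.88
eef_pos: [0.615, 0.1159, 0.235]
eef_rot: [-0.329, 0.634, -0.315, 0.625]
wrist_force: [-0.8, 3.1, -1.6]
opening: 0.002
```

```bash
python3 dv.py; python3 st.py
```

```text
tool a 144.22 r 49.9 off -19.6 x -16.6 axis [ 1.     0.023 -0.002] f [-0.8  3.1 -1.6] ft [-3.4 -0.5 -0.7] q6 -0.6
t 8.88 q [-0.032  0.303  2.358  3.08   1.089 -0.596] p [0.615  0.1159 0.235 ] f [-0.8  3.1 -1.6] op 0.0
[[ 0.02   0.012  1.   ]
 [-0.811 -0.584  0.023]
 [ 0.585 -0.811 -0.002]]
```

Request:
drive_tool:
  deltas:
    - {"slide": [0.053, -0.018, 0], "delta_rot": [0, 0, 0.0167], "hand": 0}
    - {"slide": [0.053, -0.018, 0], "delta_rot": [0, 0, 0.0167], "hand": 0}
    - {"slide": [0.053, -0.018, 0], "delta_rot": [0, 0, 0.0167], "hand": 0}
    - {"slide": [0.053, -0.018, 0], "delta_rot": [0, 0, 0.0167], "hand": 0}
    - {"slide": [0.053, -0.018, 0], "delta_rot": [0, 0, 0.0167], "hand": 0}

```text
time_s: 9.5
eef_pos: [0.6152, 0.1069, 0.2458]
eef_rot: [-0.408, 0.587, -0.395, 0.577]
wrist_force: [-2.4, 3.8, -0.5]
opening: -0.002
```

Request:
drive_tool:
  deltas:
    - {"slide": [0.053, -0.018, 0], "delta_rot": [0, 0, 0.0167], "hand": 0}
    - {"slide": [0.053, -0.018, 0], "delta_rot": [0, 0, 0.0167], "hand": 0}
    - {"slide": [0.053, -0.018, 0], "delta_rot": [0, 0, 0.0167], "hand": 0}
    - {"slide": [0.053, -0.018, 0], "delta_rot": [0, 0, 0.0167], "hand": 0}
    - {"slide": [0.053, -0.018, 0], "delta_rot": [0, 0, 0.0167], "hand": 0}

```text
time_s: 10.12
eef_pos: [0.6156, 0.0953, 0.2539]
eef_rot: [-0.481, 0.53, -0.468, 0.519]
wrist_force: [-2.7, 3.6, 0.2]
opening: 0.002
```

Request:
drive_tool:
  deltas:
    - {"slide": [0.053, -0.018, 0], "delta_rot": [0, 0, 0.0167], "hand": 0}
    - {"slide": [0.053, -0.018, 0], "delta_rot": [0, 0, 0.0167], "hand": 0}
    - {"slide": [0.053, -0.018, 0], "delta_rot": [0, 0, 0.0167], "hand": 0}
    - {"slide": [0.053, -0.018, 0], "delta_rot": [0, 0, 0.0167], "hand": 0}
    - {"slide": [0.053, -0.018, 0], "delta_rot": [0, 0, 0.0167], "hand": 0}

```text
time_s: 10.75
eef_pos: [0.6161, 0.0821, 0.2589]
eef_rot: [0.545, -0.464, 0.533, -0.452]
wrist_force: [-2.5, 3.4, 1.9]
opening: 0.001
```

Request:
drive_tool:
  deltas:
    - {"slide": [0.053, -0.018, 0], "delta_rot": [0, 0, 0.0167], "hand": 0}
    - {"slide": [0.053, -0.018, 0], "delta_rot": [0, 0, 0.0167], "hand": 0}
    - {"slide": [0.053, -0.018, 0], "delta_rot": [0, 0, 0.0167], "hand": 0}
    - {"slide": [0.053, -0.018, 0], "delta_rot": [0, 0, 0.0167], "hand": 0}
    - {"slide": [0.053, -0.018, 0], "delta_rot": [0, 0, 0.0167], "hand": 0}

```text
time_s: 11.38
eef_pos: [0.6166, 0.068, 0.2602]
eef_rot: [0.599, -0.39, 0.589, -0.377]
wrist_force: [-3.4, 2.9, 3.7]
opening: 0.0
```

```bash
python3 dv.py; python3 st.py; python3 look.py 339 o8.png
```

```text
tool a -155.67 r 50.6 off -19.7 x -16.0 axis [1.    0.024 0.002] f [-3.4  2.9  3.7] ft [-4.3 -2.2 -3.4] q6 0.56
t 11.38 q [-0.198  0.195  2.398  2.884  1.04   0.558] p [0.6166 0.068  0.2602] f [-3.4  2.9  3.7] op 0.0
[[ 0.022 -0.008  1.   ]
 [-0.911  0.412  0.024]
 [-0.412 -0.911  0.002]]
```

View pics/o8.png

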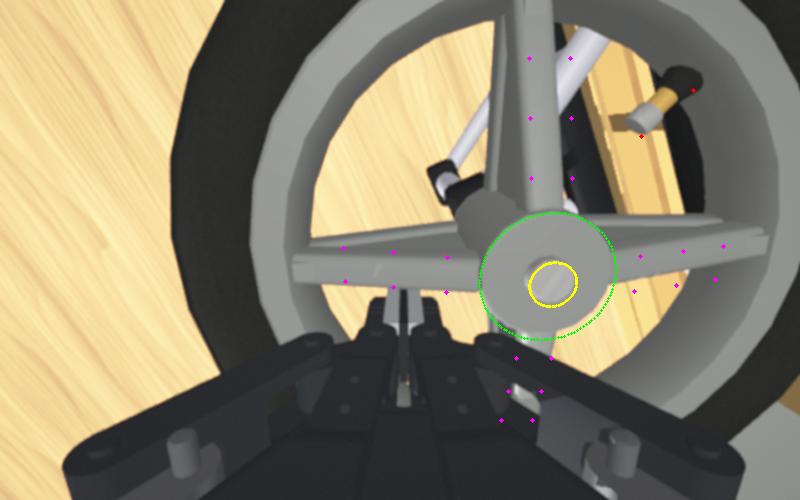

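```bash
python3 - <<'E'
from ang import *
c=ctrl.camera("wrist"); cv2.imwrite("pics/w9.png",c["frame"][:,:,::-1])
overlay(c,HP,np.radians(336),"o9.png",(220,0,640,300),1.9)
E
```

```text
(no output)
```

View pics/o9.png

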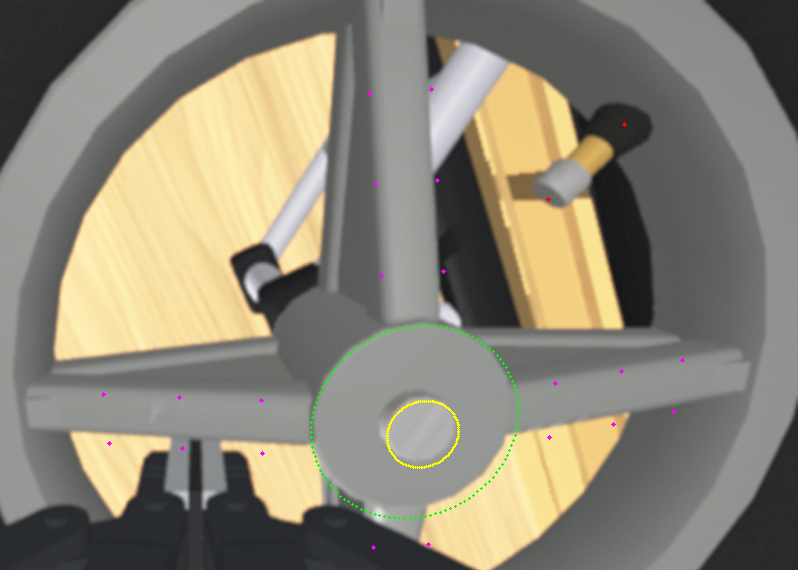

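Request:
drive_tool:
  deltas:
    - {"slide": [0.053, -0.018, -0.005], "delta_rot": [0, 0, 0.0167], "hand": 0}
    - {"slide": [0.053, -0.018, -0.005], "delta_rot": [0, 0, 0.0167], "hand": 0}
    - {"slide": [0.053, -0.018, 0], "delta_rot": [0, 0, 0.0167], "hand": 0}
    - {"slide": [0.053, -0.018, 0], "delta_rot": [0, 0, 0.0167], "hand": 0}
    - {"slide": [0.053, -0.018, 0], "delta_rot": [0, 0, 0.0167], "hand": 0}

```text
time_s: 12.1
eef_pos: [0.6169, 0.0538, 0.2578]
eef_rot: [0.643, -0.31, 0.635, -0.296]
wrist_force: [-1.2, 3.0, 3.4]
opening: -0.002
```

```bash
python3 dv.py; python3 - <<'E'
from ang import *
c=ctrl.camera("wrist"); cv2.imwrite("pics/w10.png",c["frame"][:,:,::-1])
overlay(c,HP,np.radians(351),"o10.png",(220,0,640,300),1.9)
c=ctrl.camera("scene")
overlay(c,HP,np.radians(351),"s10.png",(280,150,460,290),4.3)
E
```

```text
tool a -140.69 r 50.9 off -19.6 x -16.0 axis [1.    0.023 0.003] f [-1.2  3.   3.4] ft [-4.5 -0.8 -1.1] q6 0.84
```

View pics/o10.png

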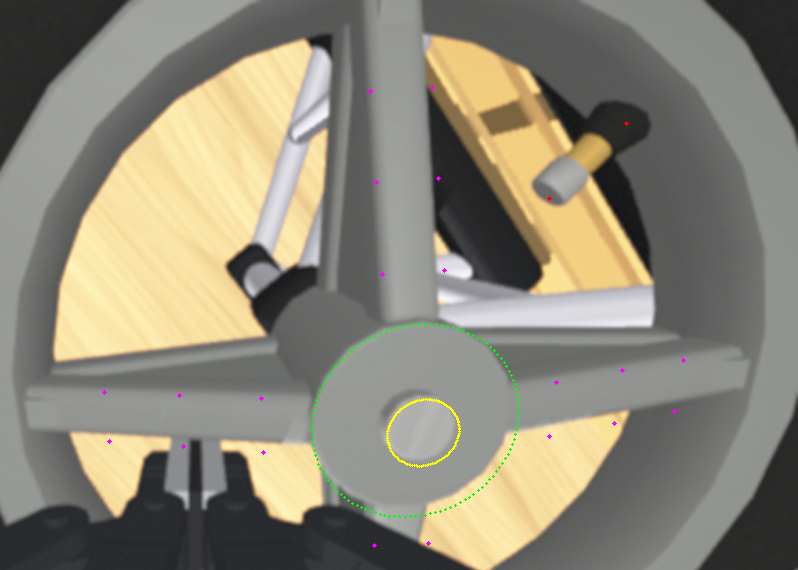

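View pics/s10.png

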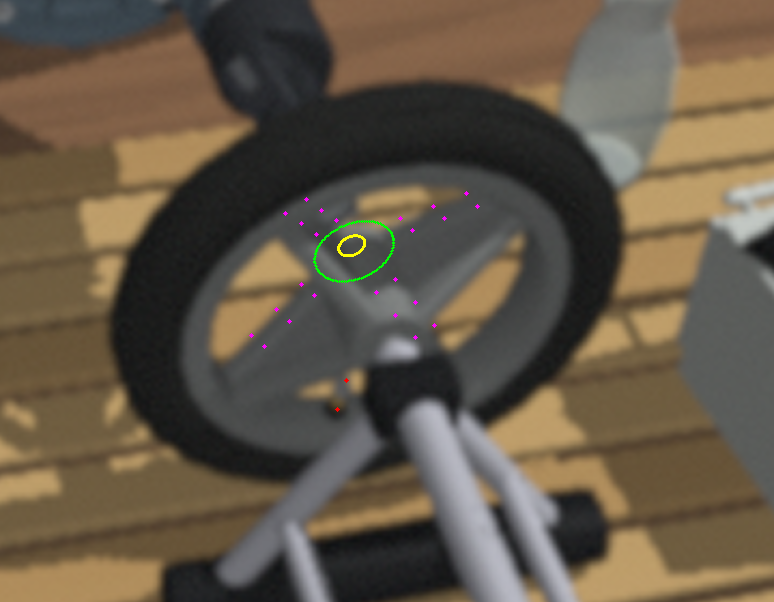

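Request:
drive_tool:
  deltas:
    - {"slide": [0.035, -0.012, 0], "delta_rot": [0, 0, 0.0111], "hand": 0}
    - {"slide": [0.035, -0.012, 0], "delta_rot": [0, 0, 0.0111], "hand": 0}
    - {"slide": [0.035, -0.012, 0], "delta_rot": [0, 0, 0.0111], "hand": 0}
    - {"slide": [0.017, -0.006, 0], "delta_rot": [0, 0, 0.0055], "hand": 0}
    - {"slide": [0, 0, 0], "delta_rot": [0, 0, 0], "hand": 0}

```text
time_s: 12.82
eef_pos: [0.6168, 0.0474, 0.2541]
eef_rot: [0.659, -0.27, 0.653, -0.256]
wrist_force: [1.1, 0.2, 5.1]
opening: 0.002
```

```bash
python3 dv.py
```

```text
tool a -133.72 r 50.3 off -18.6 x -16.2 axis [ 1.     0.021 -0.   ] f [1.1 0.2 5.1] ft [-3.9 -3.4  1.1] q6 0.97
```

Request:
drive_tool:
  deltas:
    - {"slide": [-0.06, 0, 0], "delta_rot": [0, 0, 0], "hand": 0}
    - {"slide": [-0.06, 0, 0], "delta_rot": [0, 0, 0], "hand": 0}
    - {"slide": [0, 0, -0.3], "delta_rot": [0, 0, 0], "hand": 0}
    - {"slide": [0, 0, -0.3], "delta_rot": [0, 0, 0], "hand": 0}
    - {"slide": [0, 0, -0.3], "delta_rot": [0, 0, 0], "hand": 0}

```text
time_s: 13.45
eef_pos: [0.5698, 0.0509, 0.2572]
eef_rot: [0.658, -0.27, 0.655, -0.255]
wrist_force: [-1.4, -0.1, 0.2]
opening: -0.005
```

Request:
drive_tool:
  deltas:
    - {"slide": [-0.2, 0, -0.1], "delta_rot": [0, 0, -0.055], "hand": 0}
    - {"slide": [-0.2, 0, 0], "delta_rot": [0, 0, -0.055], "hand": 0}
    - {"slide": [-0.2, 0, 0], "delta_rot": [0, 0, -0.055], "hand": 0}
    - {"slide": [-0.1, 0, 0], "delta_rot": [0, 0, -0.055], "hand": 0}
    - {"slide": [0, 0, 0], "delta_rot": [0, 0, -0.055], "hand": 0}

```text
time_s: 14.08
eef_pos: [0.5648, 0.0797, 0.2767]
eef_rot: [-0.49, 0.521, -0.479, 0.509]
wrist_force: [-0.5, -0.3, 0.7]
opening: -0.004
```

```bash
python3 dv.py; python3 st.py; python3 - <<'E'
from ang import *
c=ctrl.camera("wrist"); cv2.imwrite("pics/w11.png",c["frame"][:,:,::-1])
overlay(c,HP,np.radians(358),"o11.png",(0,0,640,400),1.25)
c=ctrl.camera("scene")
overlay(c,HP,np.radians(358),"s11.png",(280,150,460,290),4.3)
E
```

```text
tool a 176.49 r 71.2 off -5.5 x -67.5 axis [ 1.     0.022 -0.002] f [-0.5 -0.3  0.7] ft [ 0.3 -0.7 -0.5] q6 0.08
t 14.07 q [-0.19   0.024  2.523  2.887  0.989  0.08 ] p [0.5648 0.0797 0.2767] f [-0.5 -0.3  0.7] op -0.0
[[ 0.022 -0.001  1.   ]
 [-0.998 -0.061  0.022]
 [ 0.061 -0.998 -0.002]]
```

View pics/o11.png

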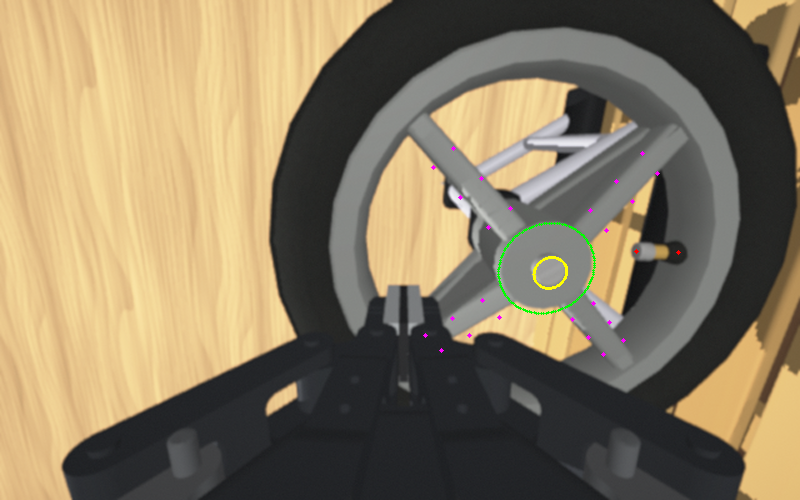

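View pics/s11.png

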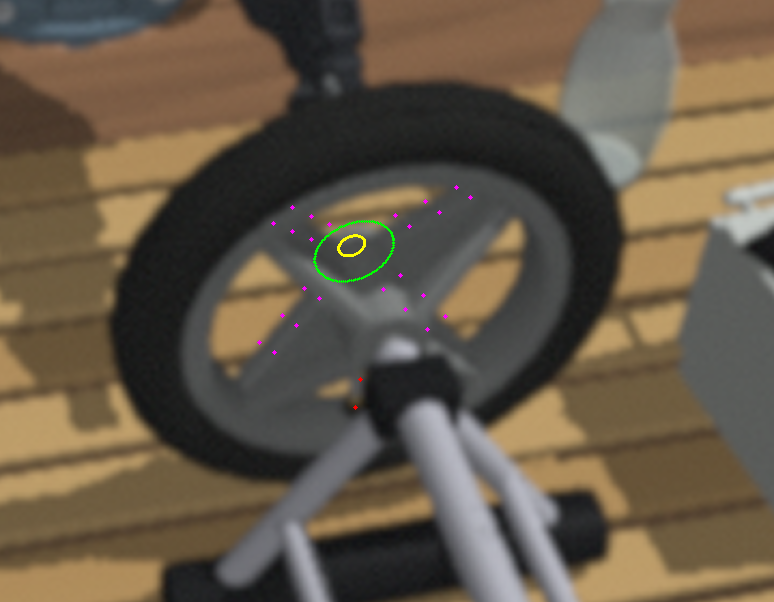

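```bash
 python3 - <<'E'
import cv2
a=cv2.imread("pics/w11.png")
cv2.imwrite("pics/z11.png",cv2.resize(a[60:310,300:600],None,fx=2.4,fy=2.4,interpolation=cv2.INTER_CUBIC))
E
```

```text
(no output)
```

View pics/z11.png

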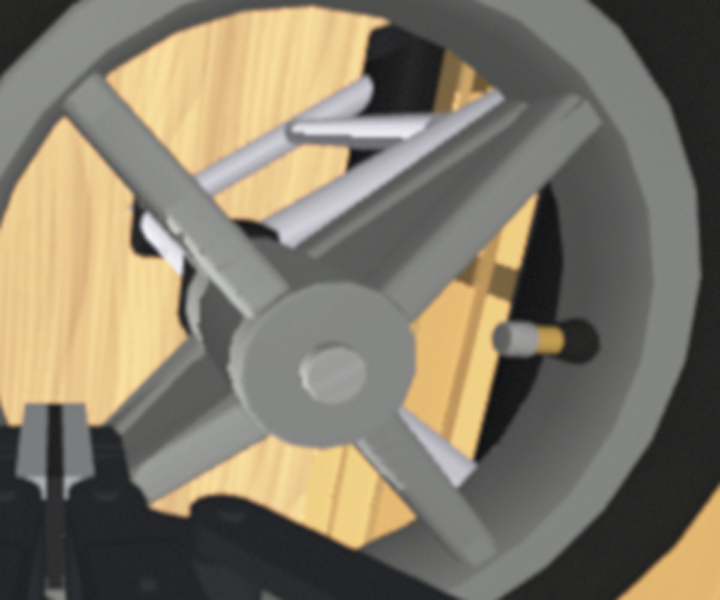

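```bash
 python3 - <<'E'
from fit import *
c=ctrl.camera("wrist")
g=lambda x,y:((x+.5)/2.4+300-.5,(y+.5)/2.4+60-.5)
L=[(2,g(85,90)),(2,g(268,301)),(3,g(588,112)),(3,g(405,300)),(0,g(381,428)),(0,g(478,550)),(1,g(252,422)),(1,g(146,480))]
import fit as F
def go(L,val,axl):
    def f(v):
        Q=v[:4];th=v[4];e=[]
        if axl: e+=list(proj(c,H2W(Q,[-.043,0,0]))[0]-g(333,375))
        if val:
            e+=list(proj(c,H2W(Q,rad(.0695,th,0)))[0]-g(500,338)); e+=list(proj(c,H2W(Q,rad(.095,th,0)))[0]-g(585,341))
        for k,p in L:
            a=th+np.pi/4+k*np.pi/2; A=proj(c,H2W(Q,[sp(a,.035),sp(a,.09)])); d=A[1]-A[0]; d/=np.linalg.norm(d); w=np.array(p)-A[0]
            e.append(d[0]*w[1]-d[1]*w[0])
        return np.array(e+list((Q-HP)/[.003,.003,.003,.015]))
    r=least_squares(f,[*HP,np.radians(358)]); print(r.x[:4].round(4),np.degrees(r.x[4]).round(2),r.fun.round(1)); return r.x
go(L,1,1);go(L,0,1);go([],1,1);x=go(L[:6],1,1)
overlay(c,x[:4],x[4],"o12.png",(280,40,620,310),2.2)
E
```

```text
[0.6309 0.0685 0.2071 0.0085] 359.64 [ 0.9 -0.4  0.7 -0.4 -1.2 -0.1  0.1 -0.9  0.9 -0.5 -0.9 -0.9  0.1  0.8
 -0.5 -0.9  0.4 -0.8]
[0.6333 0.0692 0.2061 0.0055] 359.61 [ 0.8 -0.4  0.1 -0.8  1.  -0.4 -0.9 -0.8 -0.   0.7  0.3 -0.7  0.  -1. ]
[0.6304 0.0694 0.2074 0.0222] 359.02 [ 0.5  0.3  0.6 -0.1 -1.2 -0.1 -0.7 -0.6  0.5  0.1]
[0.6311 0.0688 0.2068 0.0117] 359.54 [ 1.1 -0.2  0.8 -0.2 -1.1  0.1  0.4 -0.8  0.9 -0.7 -0.8 -0.7 -0.5 -0.8
  0.3 -0.6]
```

View pics/o12.png

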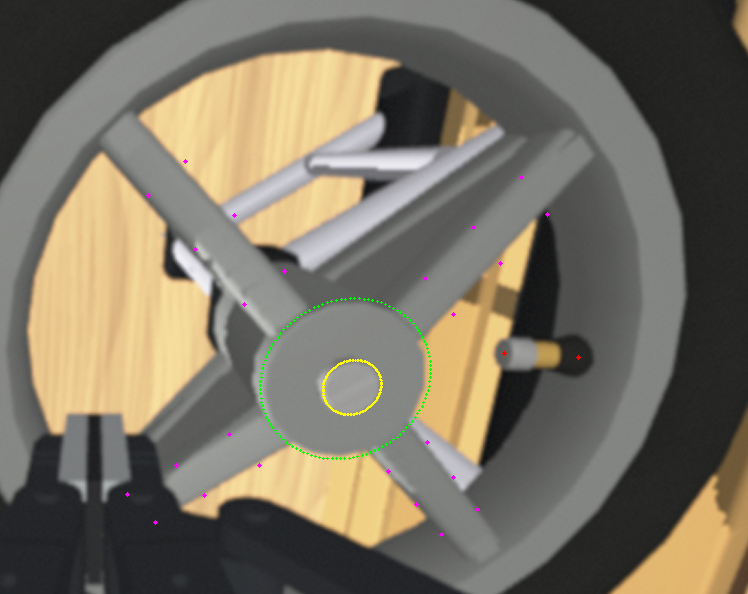

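Request:
drive_tool:
  deltas:
    - {"slide": [0, 0, 0], "delta_rot": [0, 0, 0.055], "hand": 0}
    - {"slide": [0, 0, 0], "delta_rot": [0, 0, 0.055], "hand": 0}
    - {"slide": [0, 0, 0], "delta_rot": [0, 0, 0.055], "hand": 0}
    - {"slide": [0, 0, 0], "delta_rot": [0, 0, 0.055], "hand": 0}
    - {"slide": [0, 0, 0], "delta_rot": [0, 0, 0.055], "hand": 0}

```text
time_s: 14.85
eef_pos: [0.5654, 0.0791, 0.2765]
eef_rot: [0.66, -0.267, 0.656, -0.253]
wrist_force: [0.1, -0.5, 0.1]
opening: 0.001
```

Request:
drive_tool:
  deltas:
    - {"slide": [0, 0, 0], "delta_rot": [0, 0, 0.055], "hand": 0}
    - {"slide": [0, 0, 0], "delta_rot": [0, 0, 0.055], "hand": 0}
    - {"slide": [0, 0, 0], "delta_rot": [0, 0, 0.055], "hand": 0}
    - {"slide": [0, 0, 0], "delta_rot": [0, 0, 0.055], "hand": 0}
    - {"slide": [0, 0, 0], "delta_rot": [0, 0, 0.025], "hand": 0}

```text
time_s: 15.48
eef_pos: [0.5654, 0.0791, 0.2765]
eef_rot: [0.706, -0.002, 0.708, 0.013]
wrist_force: [-1.0, -0.6, 0.2]
opening: 0.001
```

Request:
drive_tool:
  deltas:
    - {"slide": [0, 0, 0], "delta_rot": [0, 0, 0], "hand": 0}
    - {"slide": [0, 0, 0], "delta_rot": [0, 0, 0], "hand": 0}
    - {"slide": [0, 0, 0], "delta_rot": [0, 0, 0], "hand": 0}
    - {"slide": [0, 0, 0], "delta_rot": [0, 0, 0], "hand": 0}
    - {"slide": [0, 0, 0], "delta_rot": [0, 0, 0], "hand": 0}

```text
time_s: 16.1
eef_pos: [0.5658, 0.0794, 0.2767]
eef_rot: [0.706, -0.005, 0.708, 0.01]
wrist_force: [-0.1, 0.4, 0.0]
opening: -0.003
```

```bash
python3 dv.py; python3 - <<'E'
from ang import *
import pickle
c=ctrl.camera("wrist"); pickle.dump(c,open("c13.pkl","wb")); cv2.imwrite("pics/w13.png",c["frame"][:,:,::-1])
cv2.imwrite("pics/w13b.png",cv2.resize(c["frame"][:,:,::-1],None,fx=1.25,fy=1.25))
E
```

```text
tool a -89.58 r -10.0 off -70.7 x -66.6 axis [ 1.     0.022 -0.002] f [-0.1  0.4  0. ] ft [-0.   0.4 -0. ] q6 1.72
```

View pics/w13b.png

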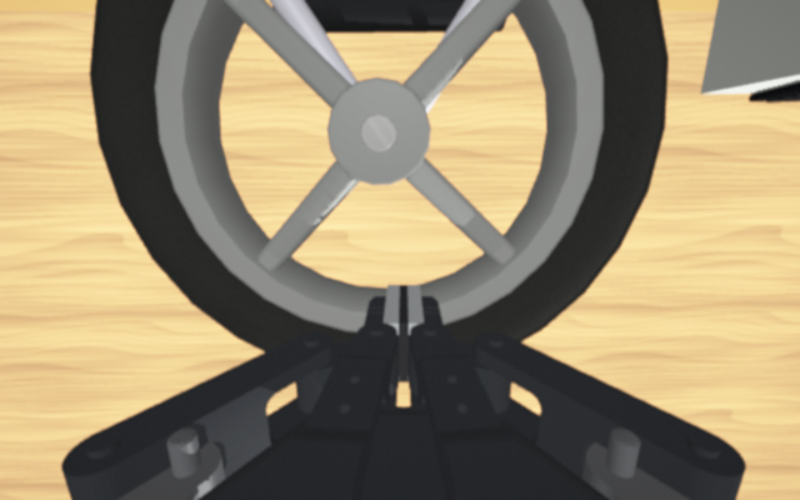

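```bash
 python3 - <<'E'
import cv2
a=cv2.imread("pics/w13.png")
cv2.imwrite("pics/z13.png",cv2.resize(a[0:230,160:440],None,fx=2.6,fy=2.6,interpolation=cv2.INTER_CUBIC))
E
```

```text
(no output)
```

View pics/z13.png

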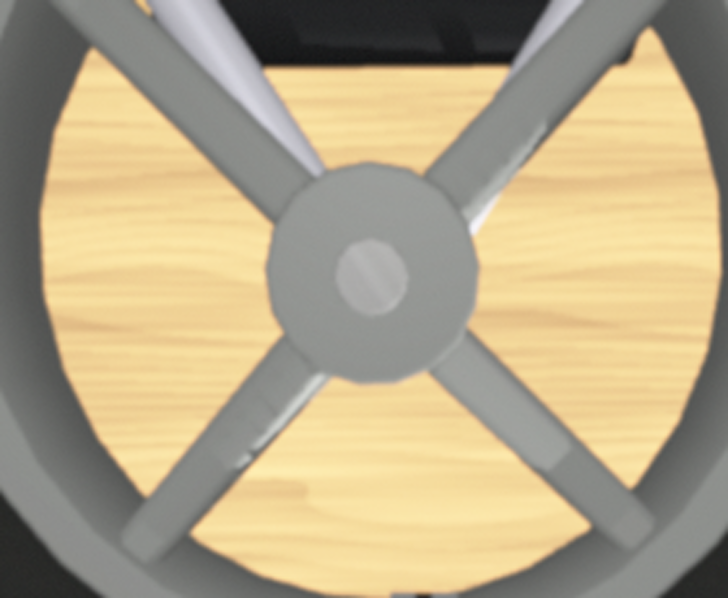

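```bash
 python3 - <<'E'
from fit import *
import pickle
c=pickle.load(open("c13.pkl","rb"))
g=lambda x,y:((x+.5)/2.6+160-.5,(y+.5)/2.6-.5)
# which k by projection
for k in range(4): print(k,(proj(c,H2W(HP,sp(np.pi/4+k*np.pi/2,.08)))[0]-[159.5,-.5])*2.6)
pts={'LL':[(305,356),(166,514)],'LR':[(448,351),(612,506)],'UL':[(300,196),(116,22)],'UR':[(448,199),(628,15)]}
def near(p): return min(range(4),key=lambda k:np.linalg.norm((proj(c,H2W(HP,sp(np.pi/4+k*np.pi/2,.08)))[0]-[159.5,-.5])*2.6-p))
L=[(near(v[1]),g(*p)) for v in pts.values() for p in v]
import fit
fit.P=HP
for s in ((.003,.003,.003,.001),(.003,.003,.003,.02),(.01,.01,.01,.1)):
    x=fit.fit(c,[([-.043,0,0],g(372,277)),([-.038,0,0],g(373,273))],L,0.,s)
overlay(c,x[:4],x[4],"o13.png",(160,0,440,230),2.6)
E
```

```text
0 [629.09018869  13.37511228]
1 [601.85249117 504.33685281]
2 [170.6429407  508.01211576]
3 [121.1887202   18.48966537]
P [0.6326 0.0712 0.2057 0.02  ] th -0.43 res [ 0.82 -0.31  0.99  1.53 -0.2   0.14  0.57 -1.17  1.51 -1.59  0.26  1.84
  0.02 -0.02 -0.09  0.02]
P [0.6326 0.0713 0.2057 0.0242] th -0.42 res [ 0.74 -0.31  0.95  1.53 -0.21  0.23  0.54 -1.12  1.52 -1.67  0.29  1.79
  0.02  0.03 -0.09  0.21]
P [0.6332 0.0714 0.2057 0.0292] th -0.42 res [ 0.65 -0.31  0.91  1.53 -0.22  0.34  0.52 -1.06  1.54 -1.77  0.32  1.74
  0.07  0.02 -0.03  0.09]
```

View pics/o13.png

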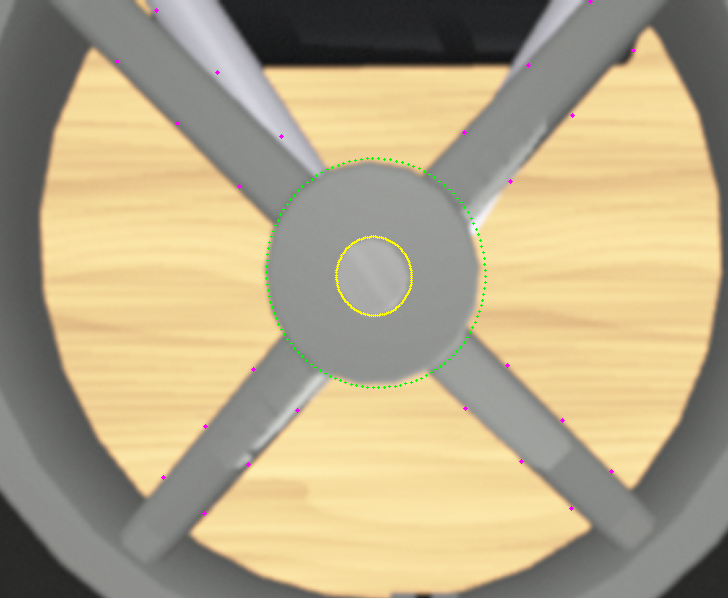

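```bash
 python3 - <<'E'
from h import *
for n in("top","scene"):
    a=cv2.imread(f"pics/{n}0.png"); b=ctrl.camera(n)["frame"][:,:,::-1]; cv2.imwrite(f"pics/{n}F.png",b)
    d=cv2.absdiff(a,np.ascontiguousarray(b)).max(2)
    if n=="top": R={"caddy":(395,200,460,265),"vase":(180,235,225,270),"drawer":(140,125,212,210),"spoon":(425,120,465,185),"trolley":(240,40,335,140)}
    else: R={"caddy":(165,175,230,250),"vase":(412,135,440,195),"spoon":(135,270,195,355),"trolleyback":(320,270,460,380)}
    print(n,{k:(int((d[y0:y1,x0:x1]>40).sum())) for k,(x0,y0,x1,y1) in R.items()})
v=np.hstack([cv2.imread("pics/topF.png")[:300,100:500],cv2.imread("pics/sceneF.png")[100:400,240:640]]); cv2.imwrite("pics/F.png",v)
E
```

```text
top {'caddy': 0, 'vase': 0, 'drawer': 0, 'spoon': 0, 'trolley': 0}
scene {'caddy': 376, 'vase': 0, 'spoon': 0, 'trolleyback': 0}
```

View pics/F.png

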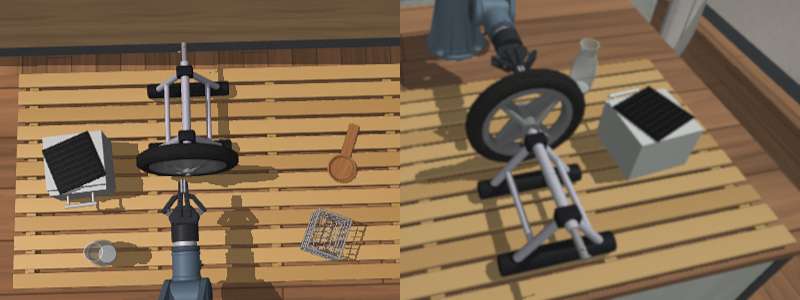

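```bash
 python3 -c "
from bench import ctrl
print(ctrl.hand_in())"
```

```text
the job is handed in; nothing more can be done
None
```

The valve now sits at the bottom of the rim with its stem pointing up at the hub, and the job is handed in at about 16 s of the 64 s allowed.

I pushed one spoke with the shut fingertips, about 50 mm from the axis. That turned the wheel roughly 131° clockwise in one slow sweep with about 3–5 N at the wrist. I then backed the fingers off the spoke and pulled clear; they stand about 23 mm in front of the axle end and touch nothing.

Last checks:
- **Wheel angle:** two later wrist-camera views gave about −0.5° and −0.4° from the target. The first could be slightly off, because the arm was still settling when I took that picture. A fit to the valve and axle end alone in that view gave −1.0°. The valve itself was visible only in the first view, being out of frame in the second.
- **Trolley and bystanders:** comparing before and after pictures, the top view shows no change for the trolley frame, vase, caddy, spoon rest or drawer unit. The scene view showed a change only in the caddy area. I put that down to the arm's shadow, since the top view of the caddy is unchanged.
- **Disagreement:** the hub position from the different camera views varied by about 2–3 mm, close to the stated calibration accuracy.

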